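Put the swapped canister lids back on their own canisters

TASK

The lids of the three steel ingredient canisters have been put on the wrong canisters: put each lid on the canister whose mouth it fits, turned to match and fully home. The lids are washed, so never lay one on the bench; use the empty clean tray as the spot to set a lid aside. Leave the canisters standing where they are, and leave the bowl and the brush alone.

Things in the scene. Friction and masses are not known exactly. Their poses are not given: they have to be found in the camera images.
- grip_round (a point): centre of the wooden grip bar on a loose bright metal lid (0.22 kg); bar 46 mm along x, 22 along y (grip across this), 30 tall, its centre 29 mm above the flange's top. 3 mm flange: disc 108 mm across; under it a 10 mm deep plug: disc 84 mm across, 5 mm play all round in the mouth of the round canister. Plug's underside 42 mm below this point. Rests on a wrong rim at the start. z up; any yaw fits.
- grip_square (a point): centre of the wooden grip bar on a loose bright metal lid (0.22 kg); bar 46 mm along x, 22 along y (grip across this), 30 tall, its centre 29 mm above the flange's top. 3 mm flange: 96 x 96 mm; under it a 10 mm deep plug: 72 x 72 mm, 5 mm play all round in the mouth of the square canister. Plug's underside 42 mm below this point. Rests on a wrong rim at the start. z up; x, y along its sides; fits at any quarter turn within 7 degrees.
- grip_oblong (a point): centre of the wooden grip bar on a loose bright metal lid (0.22 kg); bar 46 mm along x, 22 along y (grip across this), 30 tall, its centre 29 mm above the flange's top. 3 mm flange: 116 mm along x, 76 mm along y; under it a 10 mm deep plug: 92 mm along x, 52 mm along y, 5 mm play all round in the mouth of the oblong canister. Plug's underside 42 mm below this point. Rests on a wrong rim at the start. z up; fits either way round within 5 degrees.
- mouth_round (a point): centre of the mouth, level with its top edge, of the round steel canister (loose, empty, 0.7 kg). Body 128 mm across, 112 mm tall in all; shoulder, then a 16 mm tall collar, 3 mm thick, round the mouth: 94 mm across. z up; yaw has no meaning. Centre of a lid's grip bar above this point: 32 mm when fully home, 42 mm when it only rests on the rim.
- mouth_square (a point): centre of the mouth, level with its top edge, of the square steel canister (loose, empty, 0.7 kg). Body 116 x 116 mm, 124 mm tall in all; shoulder, then a 16 mm tall collar, 3 mm thick, round the mouth: 82 x 82 mm. z up; x and y along the sides. Centre of a lid's grip bar above this point: 32 mm when fully home, 42 mm when it only rests on the rim.
- mouth_oblong (a point): centre of the mouth, level with its top edge, of the oblong steel canister (loose, empty, 0.7 kg). Body 148 mm along x, 108 mm along y, 100 mm tall in all; shoulder, then a 16 mm tall collar, 3 mm thick, round the mouth: 102 mm along x, 62 mm along y. z up; x along the long side. Centre of a lid's grip bar above this point: 32 mm when fully home, 42 mm when it only rests on the rim.
- tray: the empty clean aluminium tray, fixed, 170 mm along x, 130 mm along y, rim 10 mm high; walls and floor 3 mm thick. Its origin is the centre of its underside, on the bench top (height 0). A lid standing on its floor has the centre of its grip bar 45 mm above this origin.
- bowl: bystander: brown mixing bowl, about 240 mm across, 95 mm tall, a white spoon leaning in it; origin at the centre of its underside
- brush: bystander: wide flat chocolate brush with a blue handle, lying, about 210 mm long, 88 mm wide, 20 mm tall; origin on the bench near its middle, bristles to its +x
There are look-alikes about, which are no part of the job. What is shaped like the part that bears grip_oblong but red is not meant.

How it is judged:
At the end, for the whole second after the job is handed in: Each of the three lids lies level (within 0.06 rad) on the canister of its own shape, plug fully down in the mouth (grip bar centre 28 to 36 mm above the mouth's edge, within 9 mm of its centre in plan), the canisters upright, all released and at rest (horizontal distance between grip_round and mouth_round below 0.009 m and z of grip_round in the frame of mouth_round between 0.028 and 0.036 m and angle between each of grip_round, mouth_round, grip_square, mouth_square, grip_oblong, mouth_oblong's own z axis and vertical below 0.06 rad and linear speed of each of lid_round, lid_square, lid_oblong below 0.02 m/s and angular speed of each of lid_round, lid_square, lid_oblong below 0.2 rad/s and horizontal distance between grip_square and mouth_square below 0.009 m and z of grip_square in the frame of mouth_square between 0.028 and 0.036 m and horizontal distance between grip_oblong and mouth_oblong below 0.009 m and z of grip_oblong in the frame of mouth_oblong between 0.028 and 0.036 m); the robot touches nothing.
It fails at once if a lid is laid down on the bench, or anywhere that low but on the tray ((height (world z) of grip_round below 0.065 m and horizontal distance between grip_round and tray above 0.07 m) or (height (world z) of grip_square below 0.065 m and horizontal distance between grip_square and tray above 0.07 m) or (height (world z) of grip_oblong below 0.065 m and horizontal distance between grip_oblong and tray above 0.07 m)).
It fails at once if a canister is pushed more than 40 mm from where it stood, or tipped by more than 20 degrees (distance of any of mouth_round, mouth_square, mouth_oblong from where it was at the start of the episode above 0.04 m or angle between any of mouth_round, mouth_square, mouth_oblong's own z axis and vertical above 0.35 rad).
It fails at once if the bowl or the brush is moved by more than 30 mm (distance of any of bowl, brush from where it was at the start of the episode above 0.03 m).
It also fails if it takes over 115 s, if anything falls off the work surface, if the arm or the gripper's body presses on something with over 40 N, if the wrist force passes 120 N, or if a joint passes its speed limit or range.

ROBOT

A 6-joint arm with a two-finger parallel gripper is mounted at the origin on the work surface. World frame = base frame: x ahead of the robot, y to its left, z up, the work surface at z = 0. Lengths are in m, angles in rad, forces in N, time in s.
With the tool pointing down it reaches from about 0.275 to 0.825 m from the base axis. Payload 5.2 kg.
Tool frame: the origin (TCP) lies at the very end of the fingers, on their centre line; the grasp point (between the pads) lies 19 mm behind it; z points along the fingers, x is the direction in which the jaws open and shut, and the axes are right-handed (so a half turn about z gives the same grasp; the last joint's range is limited). The gripper opens to 93 mm and grips with 3 to 60 N. Pads are 15 mm wide; open, the fingers measure 128 mm over their backs; the gripper's body (75 mm by 188 mm) begins 65 mm behind the grasp point.
Start: joints at [-0.203, 0.259, 1.535, -0, 1.348, -0.203], TCP at [0.55, 0, 0.219] pointing down, gripper open.
Joint ranges: [-3.14, 3.14], [-0.91, 2.08], [0.19, 2.58], [-1.22, 4.36], [0.22, 2.71], [-3.12, 3.12]. Speed limits (rad/s): [2.57, 2.57, 3.14, 3.14, 3.14, 3.14].

INTERFACE

Orientations are given as a 3x3 rotation matrix whose columns are the frame's x, y, z axes.
In Python, from rig import r, optics, ticket, nets gives the robot as it stands.
- The arm moves only by the shell command python3 -m crank 'ROWS' [OPENING]. ROWS is JSON, a list of rows, each an object of numbers: "x", "y", "z": the shift along the tool's x, y, z scaled (see below); "ax", "ay", "az": the turn, a rotation vector about the tool's x, y, z scaled (see below). In form: [{"x": .., "y": .., "z": .., "ax": .., "ay": .., "az": ..}, ...]. A call has 1 to 20 rows; each row shifts and turns the pose as measured when the row begins, along the tool's axes as they then stand; what a row does not reach is not made up. The controller multiplies each number of a shift by 150 mm and each number of a turn by 5 degrees. A row lasts 1/12 s, in which the tool goes at most 41.7 mm and 7.16 degrees, less where a joint would pass 70% of its speed; a pose out of reach is approached as far as the arm can. A call with a number of a shift or a turn outside -1 to 1 is refused whole. A call with a gripper value outside its range is refused whole. OPENING is the closure, from -1 (fully open) to 1 (shut), so that 0 is half open, set as the call begins (- or left out, the last holds). The fingers move at their own pace and stop on an object; the grip force is fixed at half the most. Time passes only in rows, so rows that do not move let the fingers close. It gives the time, the measured TCP pose, the force and the opening at its end, in the units of the state.
- r.sense(): the state, without advancing time (a new reading comes with each control period).
- optics.read_camera(name): name is "scene" or "side" or "wrist"; returns a dict with "color" (384x512x3 uint8, red, green, blue), "fx", "fy", "cx", "cy" (pixels), "extrinsics" (4x4, takes a point from camera to world coordinates); the wrist camera has in their place "T_tool_cam" (4x4, takes a point from camera to tool coordinates, whose origin is the TCP and whose axes are the tool frame's). Camera axes: x right, y up, looking along -z (the intrinsics and any distortion apply to the point x, -y, -z); pixel columns grow to the right and rows downward; lengths in m; the calibration is good to about 2 mm. A picture is of the moment at which its call begins: read the wrist's pose just before it. There is no depth.
- ticket.sign_off(): hands the job in, once; it reports no verdict.
Trained networks look in the newest picture that a camera, given by its name, has taken for a name from the list of things; names that differ only in an ending like _2 or _b are one class to them, and where a whole thing is asked for, a point or a joint stands for the part that bears it (a point fixed in the world has none). Each returns a list of dicts, best first, with "confidence" (0 to 1); they miss things now and then, are a little off and sometimes report something else, mostly with a low value. They report only what shows in the picture. A call takes as long as a camera call. They do not tell look-alikes from the thing itself.
- nets.spot_in(label, camera): "rect" ([left, top, width, height] as shares, 0 to 1, of the picture: columns of its width, rows of its height, round what is visible of it).
- nets.outline_of(label, camera): "pixels" (384x512 bool, what is visible of it) and "rect" ([left, top, width, height] as shares, 0 to 1, of the picture: columns of its width, rows of its height, round what is visible of it).
- nets.mark_of(label, camera): "position" ([column, row] as shares, 0 to 1, of the picture: columns of its width, rows of its height: a listed point, or the origin of a listed thing).
The state is a dict: "clock": time; "qpos": joint angles; "qvel": joint speeds; "joint_torque": joint torques, N m; "tool_pos": TCP position; "tool_rot": TCP orientation; "wrist_force": force on the tool from outside, world axes, zero at the start; "ft_torque": the same for the moment, N m; "opening": finger opening in m.
Only numpy, scipy, OpenCV 4.12 (cv2) and the standard library are available. Lean on these libraries where they do the work, as an engineer would, in place of code of your own. Each camera call takes 0.05 s, during which the arm holds its last target. There are 200 camera calls.

## Working session

There is one attempt and no reset: what is moved stays moved. The work goes in short steps, Python scripts to look and compute and a shell command to move; the robot and the scene stay as the last step left them, time stands still between calls to the robot, and variables do not carry over. Pictures are saved under pics/ and viewed, about 12 in all and at most 16, crops included, and the job is handed in when it is done.

```bash
ls; mkdir -p pics; cat > h.py <<'E'
import numpy as np,cv2
from rig import r,optics,ticket,nets
L=["grip_round","grip_square","grip_oblong","mouth_round","mouth_square","mouth_oblong","tray","bowl","brush"]
def cam(name):
    s=r.sense(); c=optics.read_camera(name)
    if name=="wrist":
        T=np.eye(4);T[:3,:3]=np.array(s["tool_rot"]);T[:3,3]=s["tool_pos"]
        c["E"]=T@np.array(c["T_tool_cam"])
    else: c["E"]=np.array(c["extrinsics"])
    return c
def ray(c,px):
    d=np.array([(px[0]-c["cx"])/c["fx"],-(px[1]-c["cy"])/c["fy"],-1.])
    return c["E"][:3,3],c["E"][:3,:3]@d
def atz(c,px,z):
    o,d=ray(c,px); return o+d*(z-o[2])/d[2]
def proj(c,P):
    p=np.linalg.inv(c["E"])@np.append(P,1); return np.array([c["cx"]-c["fx"]*p[0]/p[2],c["cy"]+c["fy"]*p[1]/p[2]])
def tri(c1,p1,c2,p2):
    o1,d1=ray(c1,p1);o2,d2=ray(c2,p2)
    A=np.stack([d1,-d2],1);t=np.linalg.lstsq(A,o2-o1,rcond=None)[0]
    a,b=o1+d1*t[0],o2+d2*t[1];return (a+b)/2,np.linalg.norm(a-b)
def save(c,n,crop=None,k=1):
    im=c["color"][:,:,::-1]
    if crop: im=im[crop[1]:crop[3],crop[0]:crop[2]]
    cv2.imwrite("pics/"+n,cv2.resize(im,None,fx=k,fy=k,interpolation=cv2.INTER_CUBIC))
def marks(name,labels=L):
    for l in labels:
        print(name,l,[(np.round(np.array(m["position"])*[512,384],1).tolist(),round(m["confidence"],2)) for m in nets.mark_of(l,name)][:4])
E
python3 - <<'E'
from h import *
ims=[]
for n in("scene","side"):
    c=cam(n); save(c,n+"0.png",k=1.5); marks(n); print(n,[round(float(c[k]),1) for k in("fx","fy","cx","cy")],[k for k in c]); print(np.round(c["E"],3).tolist())
print(r.sense()["clock"])
E
```

```text
pics
scene grip_round [([256.6, 170.5], 0.61)]
scene grip_square [([289.9, 207.4], 0.73)]
scene grip_oblong []
scene mouth_round [([290.6, 222.5], 0.7)]
scene mouth_square [([235.2, 141.1], 0.72)]
scene mouth_oblong [([253.3, 181.1], 0.73), ([292.5, 209.9], 0.66)]
scene tray [([373.3, 274.2], 0.92)]
scene bowl [([220.0, 253.1], 0.77)]
scene brush [([191.2, 185.8], 0.68), ([291.7, 207.6], 0.31)]
scene [367.0, 367.0, 252.3, 190.4] ['color', 'fx', 'fy', 'cx', 'cy', 'extrinsics', 'E']
[[-0.768, -0.386, 0.511, 1.269], [0.641, -0.485, 0.595, 0.701], [0.018, 0.784, 0.62, 0.917], [0.0, 0.0, 0.0, 1.0]]
side grip_round [([246.1, 196.0], 0.59)]
side grip_square [([245.2, 148.5], 0.83)]
side grip_oblong [([232.1, 246.7], 0.87), ([209.3, 324.4], 0.82)]
side mouth_round [([245.1, 153.9], 0.97)]
side mouth_square [([231.1, 259.7], 0.84)]
side mouth_oblong [([245.6, 205.4], 0.98)]
side tray [([205.2, 141.2], 0.89)]
side bowl [([300.5, 189.4], 0.63)]
side brush [([303.5, 269.4], 0.55)]
side [460.1, 460.1, 255.6, 188.1] ['color', 'fx', 'fy', 'cx', 'cy', 'extrinsics', 'E']
[[0.981, 0.135, -0.139, 0.366], [-0.194, 0.703, -0.684, -1.22], [0.006, 0.698, 0.716, 1.336], [0.0, 0.0, 0.0, 1.0]]
1.0
```

View pics/scene0.png

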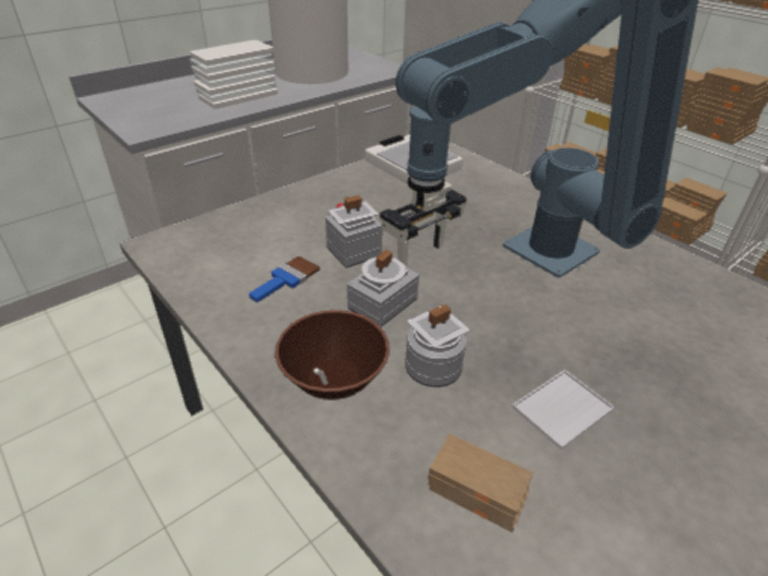

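View pics/side0.png

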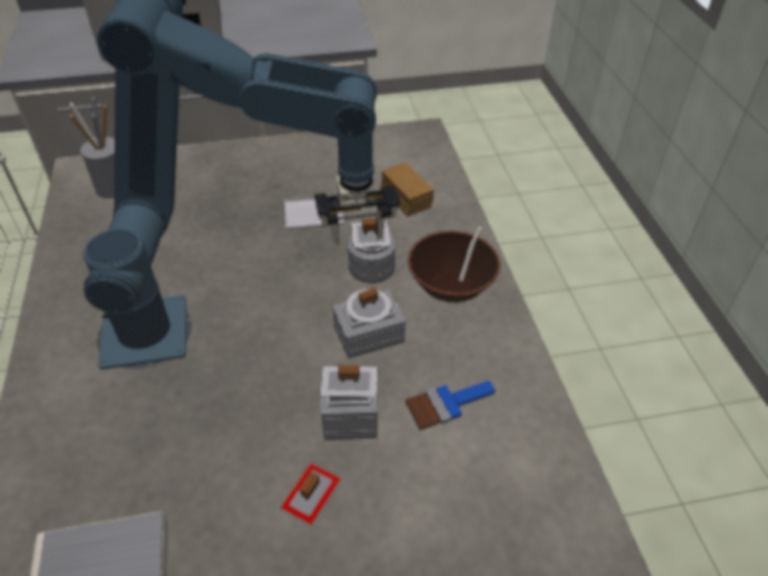

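Scene picture (1.5x): far (low y) is the square canister with the oblong lid (350,205). The oblong canister in the middle has the round lid (384,262), and the nearest, round canister has the square lid (440,315). The tray is at (563,408), and the red look-alike lies flat on the bench at (310,490) in the side picture. My order: square lid to tray, round lid home, oblong lid home, then square lid home.

```bash
python3 - <<'E'
from h import *
a=cam("scene");b=cam("side")
S={"grip_square":([289.9,207.4],[245.2,148.5],.154),"grip_round":([256.6,170.5],[246.1,196],.142),"grip_oblong":([235,136],[232.1,246.7],.166),
"mouth_round":([290.6,222.5],[245.1,153.9],.112),"mouth_oblong":([253.3,181.1],[245.6,205.4],.100),"mouth_square":([235.2,141.1],[231.1,259.7],.124),"tray":([373.3,274.2],[205.2,141.2],0.0015),"bowl":([220,253.1],[300.5,189.4],0),"brush":([191.2,185.8],[303.5,269.4],.01)}
for k,(p,q,z) in S.items():
    t,e=tri(a,p,b,q); print(k,t.round(3),round(e,3),"scene",atz(a,p,z)[:2].round(3),"side",atz(b,q,z)[:2].round(3))
w=cam("wrist"); save(w,"w0.png",k=1.5); marks("wrist"); print(w["fx"],np.round(w["T_tool_cam"],3).tolist()); print(r.sense()["tool_rot"],r.sense()["opening"])
E
```

```text
grip_square [0.601 0.116 0.16 ] 0.011 scene [0.602 0.11 ] side [0.598 0.128]
grip_round [ 0.553 -0.116  0.149] 0.008 scene [ 0.542 -0.123] side [ 0.558 -0.113]
grip_oblong [ 0.472 -0.341  0.163] 0.002 scene [ 0.477 -0.337] side [ 0.471 -0.343]
mouth_round [0.607 0.135 0.114] 0.018 scene [0.615 0.132] side [0.6   0.144]
mouth_oblong [ 0.556 -0.122  0.101] 0.004 scene [ 0.557 -0.123] side [ 0.554 -0.119]
mouth_square [ 0.461 -0.36   0.125] 0.005 scene [ 0.458 -0.361] side [ 0.463 -0.361]
tray [ 0.469  0.386 -0.008] 0.02 scene [0.488 0.386] side [0.461 0.385]
bowl [ 0.807  0.012 -0.001] 0.008 scene [0.811 0.011] side [0.803 0.014]
brush [ 0.701 -0.358  0.003] 0.024 scene [ 0.695 -0.346] side [ 0.71  -0.368]
wrist grip_round [([257.1, 312.7], 0.98)]
wrist grip_square [([321.4, 41.4], 0.79)]
wrist grip_oblong [([321.3, 43.1], 0.69)]
wrist mouth_round []
wrist mouth_square []
wrist mouth_oblong []
wrist tray []
wrist bowl [([439.4, 166.7], 0.82)]
wrist brush []
285.8711851435849 [[1.0, 0.0, 0.0, 0.0], [0.0, -0.968, -0.252, -0.069], [0.0, 0.252, -0.968, -0.167], [0.0, 0.0, 0.0, 1.0]]
[[ 1.00000000e+00  8.11616598e-07 -2.79583925e-05]
 [ 8.11760156e-07 -1.00000000e+00  5.13467290e-06]
 [-2.79583883e-05 -5.13469559e-06 -1.00000000e+00]] 0.09273499881744557
```

View pics/w0.png

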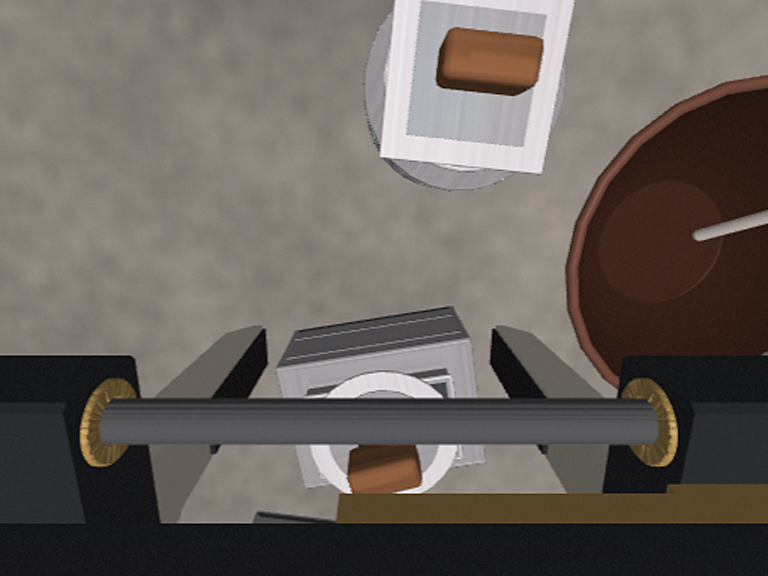

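Wrist view: the square lid is on the round canister at (490,62), with the bar nearly along world x. The round lid on the oblong canister is at (385,468). The bowl is to the right. Going above the square lid with the jaws turned across the bar.

```bash
python3 -m crank '[{"x":0.083,"y":-0.193,"az":0},{"x":0.083,"y":-0.193},{"x":0.083,"y":-0.193},{"x":0.083,"y":-0.193}]' -1
python3 -m crank '[{"az":-1},{"az":-1},{"az":-1},{"az":-1},{"az":-1},{"az":-1},{"az":-1},{"az":-1},{"az":-1},{"az":-1},{"az":-1},{"az":-1},{"az":-1},{"az":-1},{"az":-1},{"az":-1},{"az":-1},{"az":-1}]'
cat >> h.py <<'E'
def state():
    s=r.sense(); R=np.array(s["tool_rot"]); print("t",round(s["clock"],2),"tcp",np.round(s["tool_pos"],4),"yawx",round(float(np.degrees(np.arctan2(R[1,0],R[0,0]))),2),"tilt",round(float(np.degrees(np.arccos(-R[2,2]))),2),"F",np.round(s["wrist_force"],1),"open",round(s["opening"],4))
E
python3 - <<'E'
from h import *
state(); w=cam("wrist"); save(w,"w1.png",k=1.5); marks("wrist",L[:6])
E
```

```text
t 1.6 tcp [0.55   0.     0.2186] yawx 0.0 tilt 0.0 F [-0.  -0.5  0.8] open 0.0927
wrist grip_round [([252.9, 310.7], 0.58)]
wrist grip_square [([321.4, 43.6], 0.96)]
wrist grip_oblong []
wrist mouth_round []
wrist mouth_square []
wrist mouth_oblong []schema error: expected keys x, y, z, ax, ay, az
schema error: expected keys x, y, z, ax, ay, az
```

View pics/w1.png

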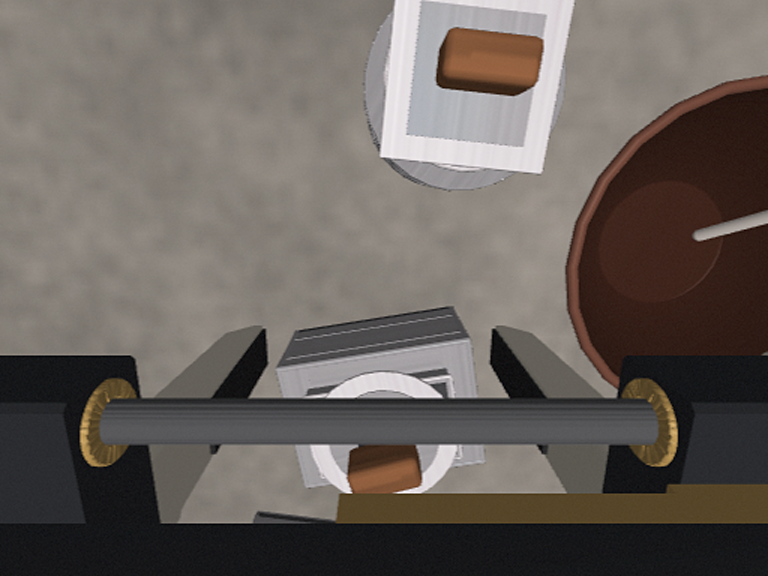

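The arm had not moved because every row must carry all six keys, so this is the same view. The square lid's edges tilt about -6° (top right of the picture). Repeating the move with full rows.

```bash
python3 -m crank '[{"x":0.083,"y":-0.193,"z":0,"ax":0,"ay":0,"az":-1},{"x":0.1,"y":-0.185,"z":0,"ax":0,"ay":0,"az":-1},{"x":0.117,"y":-0.175,"z":0,"ax":0,"ay":0,"az":-1},{"x":0.13,"y":-0.16,"z":0,"ax":0,"ay":0,"az":-1},{"x":0,"y":0,"z":0,"ax":0,"ay":0,"az":-1},{"x":0,"y":0,"z":0,"ax":0,"ay":0,"az":-1},{"x":0,"y":0,"z":0,"ax":0,"ay":0,"az":-1},{"x":0,"y":0,"z":0,"ax":0,"ay":0,"az":-1},{"x":0,"y":0,"z":0,"ax":0,"ay":0,"az":-1},{"x":0,"y":0,"z":0,"ax":0,"ay":0,"az":-1},{"x":0,"y":0,"z":0,"ax":0,"ay":0,"az":-1},{"x":0,"y":0,"z":0,"ax":0,"ay":0,"az":-1},{"x":0,"y":0,"z":0,"ax":0,"ay":0,"az":-1},{"x":0,"y":0,"z":0,"ax":0,"ay":0,"az":-1},{"x":0,"y":0,"z":0,"ax":0,"ay":0,"az":-1},{"x":0,"y":0,"z":0,"ax":0,"ay":0,"az":-1},{"x":0,"y":0,"z":0,"ax":0,"ay":0,"az":-1}]' -1
python3 - <<'E'
from h import *
state(); w=cam("wrist"); save(w,"w2.png",k=1.5); marks("wrist",L[:6])
for m in nets.mark_of("grip_square","wrist"): print(atz(w,np.array(m["position"])*[512,384],.154))
E
```

```text
clock: 3.37
tool_pos: [0.6028, 0.1214, 0.2168]
tool_rot: [[0.016, 1.0, -0.001], [1.0, -0.016, -0.0], [-0.0, -0.001, -1.0]]
wrist_force: [0.2, 0.1, -0.7]
opening: 0.0932
t 3.37 tcp [0.6028 0.1214 0.2168] yawx 89.06 tilt 0.08 F [ 0.2  0.1 -0.7] open 0.0932
wrist grip_round [([460.0, 63.6], 0.67)]
wrist grip_square [([249.6, 199.0], 0.9), ([183.2, 300.2], 0.5)]
wrist grip_oblong []
wrist mouth_round []
wrist mouth_square []
wrist mouth_oblong []
[0.60149476 0.11901575 0.154     ]
[0.69792195 0.05582884 0.154     ]
```

View pics/w2.png

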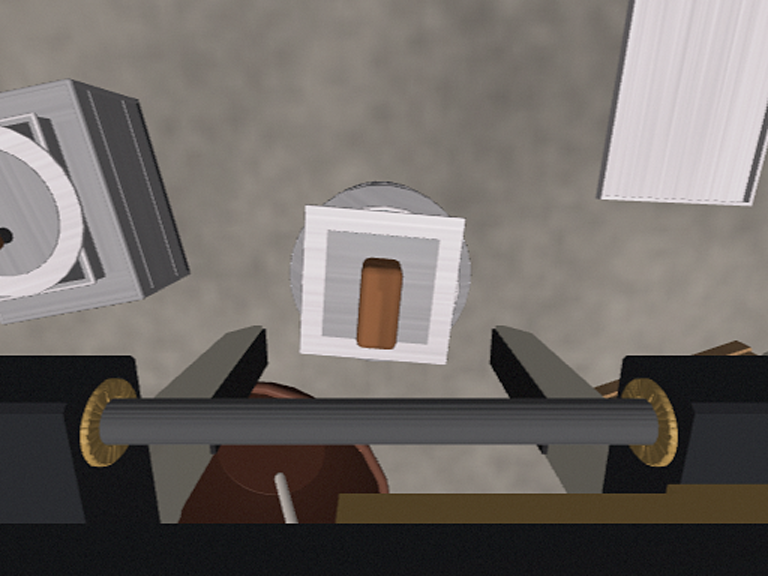

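The square lid sits under the TCP (bar centre (382,305)), turned about 3.5° clockwise in the picture. Aligning, descending and gripping.

```bash
python3 -m crank '[{"x":-0.013,"y":0,"z":0.18,"ax":0,"ay":0,"az":0.7},{"x":0,"y":0,"z":0.18,"ax":0,"ay":0,"az":0},{"x":0,"y":0,"z":0.16,"ax":0,"ay":0,"az":0},{"x":0,"y":0,"z":0.03,"ax":0,"ay":0,"az":0},{"x":0,"y":0,"z":0,"ax":0,"ay":0,"az":0}]' -1
python3 -m crank '[{"x":0,"y":0,"z":0,"ax":0,"ay":0,"az":0},{"x":0,"y":0,"z":0,"ax":0,"ay":0,"az":0},{"x":0,"y":0,"z":0,"ax":0,"ay":0,"az":0},{"x":0,"y":0,"z":0,"ax":0,"ay":0,"az":0},{"x":0,"y":0,"z":0,"ax":0,"ay":0,"az":0},{"x":0,"y":0,"z":0,"ax":0,"ay":0,"az":0},{"x":0,"y":0,"z":0,"ax":0,"ay":0,"az":0},{"x":0,"y":0,"z":0,"ax":0,"ay":0,"az":0}]' 1
```

```text
clock: 4.18
tool_pos: [0.6049, 0.1195, 0.1347]
tool_rot: [[0.091, 0.996, 0.006], [0.996, -0.091, -0.0], [0.0, 0.005, -1.0]]
wrist_force: [-0.3, 0.1, 0.8]
opening: 0.0928
clock: 4.85
tool_pos: [0.6086, 0.1197, 0.1418]
tool_rot: [[0.091, 0.996, 0.016], [0.996, -0.091, 0.0], [0.002, 0.016, -1.0]]
wrist_force: [0.2, 0.7, 0.5]
opening: 0.0443
```

```bash
python3 -m crank '[{"x":0,"y":-0.02,"z":0.025,"ax":0.12,"ay":0,"az":0},{"x":0,"y":-0.01,"z":0.025,"ax":0.1,"ay":0,"az":0},{"x":0,"y":-0.004,"z":0.007,"ax":0.025,"ay":0,"az":0},{"x":0,"y":-0.003,"z":0.006,"ax":0.02,"ay":0,"az":0},{"x":0,"y":-0.003,"z":0.006,"ax":0.02,"ay":0,"az":0}]' 1
```

```text
clock: 5.27
tool_pos: [0.6034, 0.1205, 0.1329]
tool_rot: [[0.092, 0.996, -0.008], [0.996, -0.092, 0.003], [0.002, -0.008, -1.0]]
wrist_force: [-1.8, -0.3, 8.5]
opening: 0.0217
```

Gripped (21.7 mm). Lift and carry to the tray.

```bash
python3 -m crank '[{"x":0,"y":0,"z":-0.1,"ax":-0.08,"ay":0,"az":0},{"x":0,"y":0,"z":-0.2,"ax":0,"ay":0,"az":0},{"x":0,"y":0,"z":-0.2,"ax":0,"ay":0,"az":0},{"x":0,"y":0,"z":-0.1,"ax":0,"ay":0,"az":0},{"x":0.1,"y":-0.06,"z":0,"ax":0,"ay":0,"az":0},{"x":0.21,"y":-0.128,"z":0,"ax":0,"ay":0,"az":0},{"x":0.21,"y":-0.128,"z":0,"ax":0,"ay":0,"az":0},{"x":0.21,"y":-0.128,"z":0,"ax":0,"ay":0,"az":0},{"x":0.21,"y":-0.128,"z":0,"ax":0,"ay":0,"az":0},{"x":0.21,"y":-0.128,"z":0,"ax":0,"ay":0,"az":0},{"x":0.21,"y":-0.128,"z":0,"ax":0,"ay":0,"az":0},{"x":0.21,"y":-0.128,"z":0,"ax":0,"ay":0,"az":0},{"x":0.1,"y":-0.06,"z":0,"ax":0,"ay":0,"az":0}]'
python3 - <<'E'
from h import *
state(); w=cam("wrist"); save(w,"w3.png",k=1.5); marks("wrist",["tray","grip_square","mouth_round"])
for m in nets.mark_of("tray","wrist"): print(atz(w,np.array(m["position"])*[512,384],.0))
b=cam("side");marks("side",["tray","mouth_round"]); a=cam("scene");marks("scene",["tray","mouth_round"])
for n,c in(("scene",a),("side",b)):
  for l,z in(("tray",0),("mouth_round",.112)):
    for m in nets.outline_of(l,n)[:1]:
        v,u=np.nonzero(m["pixels"]); print(n,l,m["confidence"],atz(c,(u.mean(),v.mean()),z).round(3))
E
```

```text
clock: 6.35
tool_pos: [0.4708, 0.3883, 0.2318]
tool_rot: [[0.103, 0.995, -0.003], [0.995, -0.103, 0.001], [0.0, -0.003, -1.0]]
wrist_force: [-0.5, -0.5, -2.5]
opening: 0.0215
t 6.35 tcp [0.4708 0.3883 0.2318] yawx 84.07 tilt 0.17 F [-0.5 -0.5 -2.5] open 0.0215
wrist tray []
wrist grip_square [([250.5, 245.0], 0.87)]
wrist mouth_round [([39.3, 317.5], 0.98)]
side tray [([204.9, 141.9], 0.59)]
side mouth_round [([243.2, 155.5], 0.59), ([204.3, 93.0], 0.32)]
scene tray [([374.0, 274.6], 0.82)]
scene mouth_round [([290.2, 221.4], 0.7)]
scene tray 0.84 [0.476 0.384 0.   ]
scene mouth_round 0.97 [0.653 0.166 0.112]
side tray 0.96 [0.475 0.382 0.   ]
side mouth_round 0.81 [0.591 0.054 0.112]
```

View pics/w3.png

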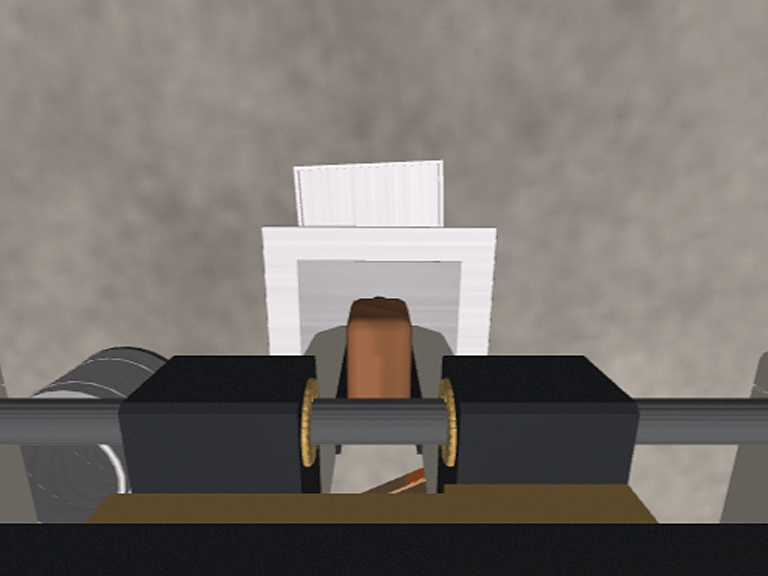

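The lid hangs level in the jaws over the tray (white patch (295–443,160–225) behind it). Tray centre ≈ (0.4755, 0.384). Lowering.

```bash
python3 -m crank '[{"x":-0.02,"y":0.03,"z":0.1,"ax":0,"ay":0,"az":0},{"x":0,"y":0,"z":0.22,"ax":0,"ay":0,"az":0},{"x":0,"y":0,"z":0.22,"ax":0,"ay":0,"az":0},{"x":0,"y":0,"z":0.22,"ax":0,"ay":0,"az":0},{"x":0,"y":0,"z":0.22,"ax":0,"ay":0,"az":0},{"x":0,"y":0,"z":0.18,"ax":0,"ay":0,"az":0},{"x":0,"y":0,"z":0.1,"ax":0,"ay":0,"az":0},{"x":0,"y":0,"z":0.03,"ax":0,"ay":0,"az":0},{"x":0,"y":0,"z":0.02,"ax":0,"ay":0,"az":0}]'
```

```text
clock: 7.85
tool_pos: [0.4826, 0.3825, 0.0316]
tool_rot: [[0.107, 0.994, 0.008], [0.994, -0.107, 0.004], [0.005, 0.008, -1.0]]
wrist_force: [-0.1, -0.0, -1.4]
opening: 0.0222
```

```bash
python3 -m crank '[{"x":0,"y":-0.03,"z":0.03,"ax":0.08,"ay":0,"az":0},{"x":0,"y":-0.01,"z":0.025,"ax":0.05,"ay":0,"az":0},{"x":0,"y":0,"z":0.015,"ax":0.02,"ay":0,"az":0}]'
```

```text
clock: 8.1
tool_pos: [0.4775, 0.3839, 0.024]
tool_rot: [[0.107, 0.994, -0.003], [0.994, -0.107, 0.007], [0.007, -0.004, -1.0]]
wrist_force: [-6.1, -5.5, 20.1]
opening: 0.0218
```

```bash
python3 -m crank '[{"x":0,"y":0,"z":-0.005,"ax":0,"ay":0,"az":0},{"x":0,"y":0,"z":0,"ax":0,"ay":0,"az":0},{"x":0,"y":0,"z":0,"ax":0,"ay":0,"az":0},{"x":0,"y":0,"z":0,"ax":0,"ay":0,"az":0},{"x":0,"y":0,"z":-0.05,"ax":0,"ay":0,"az":0},{"x":0,"y":0,"z":-0.22,"ax":0,"ay":0,"az":0},{"x":0,"y":0,"z":-0.25,"ax":0,"ay":0,"az":0},{"x":0,"y":0,"z":-0.25,"ax":0,"ay":0,"az":0},{"x":0,"y":0,"z":-0.25,"ax":0,"ay":0,"az":0},{"x":0,"y":0,"z":-0.25,"ax":0,"ay":0,"az":0},{"x":0,"y":0,"z":-0.1,"ax":0,"ay":0,"az":0}]' -1
python3 - <<'E'
from h import *
state(); w=cam("wrist"); save(w,"w4.png",k=1.5); marks("wrist",["tray","grip_square","mouth_round"])
for l,z in(("grip_square",.045),("mouth_round",.112)):
  for m in nets.mark_of(l,"wrist"): print(l,atz(w,np.array(m["position"])*[512,384],z))
E
```

```text
clock: 9.02
tool_pos: [0.4767, 0.3821, 0.2428]
tool_rot: [[0.106, 0.994, -0.003], [0.994, -0.106, 0.008], [0.008, -0.004, -1.0]]
wrist_force: [0.6, 0.5, 1.0]
opening: 0.0898
t 9.02 tcp [0.4767 0.3821 0.2428] yawx 83.89 tilt 0.49 F [0.6 0.5 1. ] open 0.0898
wrist tray []
wrist grip_square [([248.3, 170.3], 0.88)]
wrist mouth_round []
grip_square [0.47582552 0.37860525 0.045     ]
```

View pics/w4.png

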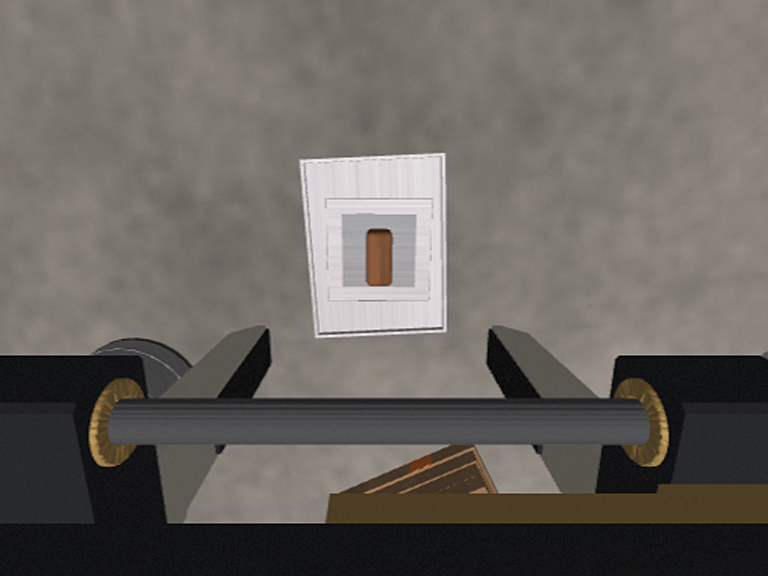

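The square lid lies flat in the tray (bar at (379,258)). Next: look at the open round mouth on the way to the round lid.

```bash
python3 -m crank '[{"x":-0.1,"y":0.06,"z":0,"ax":0,"ay":0,"az":0},{"x":-0.21,"y":0.131,"z":0,"ax":0,"ay":0,"az":-0.8},{"x":-0.21,"y":0.131,"z":0,"ax":0,"ay":0,"az":-0.8},{"x":-0.21,"y":0.131,"z":0,"ax":0,"ay":0,"az":-0.8},{"x":-0.21,"y":0.131,"z":0,"ax":0,"ay":0,"az":0},{"x":-0.21,"y":0.131,"z":0,"ax":0,"ay":0,"az":0},{"x":-0.21,"y":0.131,"z":0,"ax":0,"ay":0,"az":0},{"x":-0.21,"y":0.131,"z":0,"ax":0,"ay":0,"az":0},{"x":0,"y":0,"z":0,"ax":0,"ay":0,"az":0}]'
cat >> h.py <<'E'
def look(name,spec,crop=None):
    state(); w=cam("wrist"); save(w,name,k=1.5)
    for l,z in spec:
        for m in nets.mark_of(l,"wrist")[:2]:
            p=np.array(m["position"])*[512,384]; print(l,(p*1.5).round(),round(m["confidence"],2),atz(w,p,z).round(4))
    return w
E
python3 - <<'E'
from h import *
w=look("w5.png",[("mouth_round",.112),("grip_round",.142),("mouth_oblong",.1)])
E
```

```text
clock: 10.07
tool_pos: [0.6251, 0.1432, 0.2087]
tool_rot: [[-0.122, 0.991, -0.048], [0.993, 0.122, -0.005], [0.001, -0.049, -0.999]]
wrist_force: [-0.3, 0.7, -0.3]
opening: 0.0928
t 10.07 tcp [0.6251 0.1432 0.2087] yawx 96.99 tilt 2.78 F [-0.3  0.7 -0.3] open 0.0928
mouth_round [353. 259.] 0.93 [0.6055 0.1246 0.112 ]
```

View pics/w5.png

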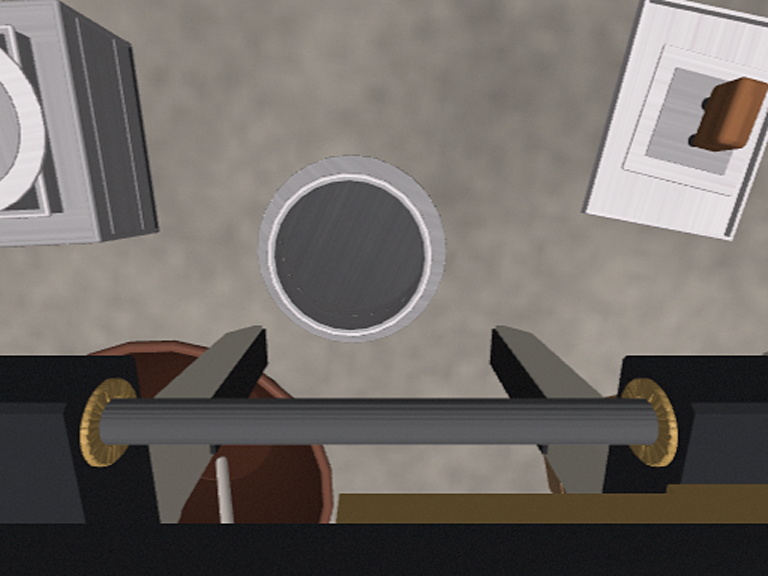

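Open round mouth at (350,256), net ≈ (0.6055, 0.1246). The fast move left 2.8° tilt, which I'll level while going on to the round lid.

```bash
python3 -m crank '[{"x":0,"y":0,"z":-0.05,"ax":-0.3,"ay":0,"az":0},{"x":-0.1,"y":-0.04,"z":-0.05,"ax":-0.25,"ay":0,"az":0},{"x":-0.174,"y":-0.07,"z":-0.01,"ax":0,"ay":0,"az":0},{"x":-0.174,"y":-0.07,"z":-0.01,"ax":0,"ay":0,"az":0},{"x":-0.174,"y":-0.07,"z":-0.01,"ax":0,"ay":0,"az":0},{"x":-0.174,"y":-0.07,"z":-0.01,"ax":0,"ay":0,"az":0},{"x":-0.174,"y":-0.07,"z":-0.01,"ax":0,"ay":0,"az":0},{"x":-0.174,"y":-0.07,"z":-0.01,"ax":0,"ay":0,"az":0},{"x":-0.174,"y":-0.07,"z":-0.01,"ax":0,"ay":0,"az":0},{"x":-0.174,"y":-0.07,"z":-0.01,"ax":0,"ay":0,"az":0},{"x":-0.174,"y":-0.07,"z":-0.01,"ax":0,"ay":0,"az":0},{"x":0,"y":0,"z":0,"ax":0,"ay":0,"az":0}]'
python3 - <<'E'
from h import *
w=look("w6.png",[("grip_round",.142),("mouth_oblong",.1)])
E
```

```text
clock: 11.27
tool_pos: [0.5475, -0.0976, 0.247]
tool_rot: [[-0.163, 0.986, 0.023], [0.987, 0.163, 0.004], [0.0, 0.023, -1.0]]
wrist_force: [-0.2, -0.3, 0.3]
opening: 0.0929
t 11.27 tcp [ 0.5475 -0.0976  0.247 ] yawx 99.4 tilt 1.31 F [-0.2 -0.3  0.3] open 0.0929
grip_round [342. 282.] 0.95 [ 0.5543 -0.1209  0.142 ]
```

View pics/w6.png

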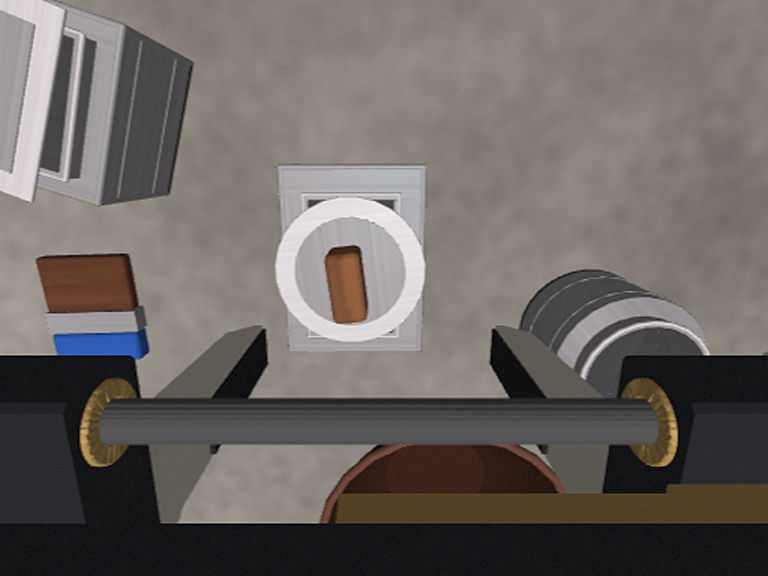

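Round lid bar at (345,285), turned about 5° CCW relative to the tool, at (0.554,-0.121). The oblong canister's sides look parallel to the tool axes (canister yaw ≈ 9.5°). Descending and gripping.

```bash
python3 -m crank '[{"x":-0.1,"y":0.01,"z":0,"ax":0.2,"ay":0,"az":-0.8},{"x":-0.061,"y":0,"z":0.1,"ax":0.1,"ay":0,"az":-0.2},{"x":0,"y":0,"z":0.2,"ax":0.03,"ay":0,"az":0},{"x":0,"y":0,"z":0.2,"ax":0.03,"ay":0,"az":0},{"x":0,"y":-0.01,"z":0.2,"ax":0.03,"ay":0,"az":0},{"x":0,"y":-0.01,"z":0.1,"ax":0.02,"ay":0,"az":0},{"x":0,"y":-0.01,"z":0.02,"ax":0.02,"ay":0,"az":0}]'
```

```text
clock: 12.0
tool_pos: [0.555, -0.1044, 0.1242]
tool_rot: [[-0.272, 0.962, -0.002], [0.962, 0.272, -0.003], [-0.002, -0.003, -1.0]]
wrist_force: [-0.3, 1.1, -0.1]
opening: 0.0928
```

```bash
python3 -m crank '[{"x":-0.07,"y":-0.02,"z":0.005,"ax":0,"ay":0,"az":0},{"x":-0.04,"y":-0.015,"z":0.005,"ax":0,"ay":0,"az":0},{"x":0,"y":0,"z":0,"ax":0,"ay":0,"az":0}]'
python3 - <<'E'
from h import *
w=look("w7.png",[("grip_round",.142)])
m=nets.outline_of("grip_round","wrist")
E
```

```text
clock: 12.25
tool_pos: [0.5548, -0.1187, 0.123]
tool_rot: [[-0.278, 0.96, -0.003], [0.96, 0.278, -0.002], [-0.001, -0.003, -1.0]]
wrist_force: [-0.9, 0.2, -0.6]
opening: 0.0927
t 12.25 tcp [ 0.5548 -0.1187  0.123 ] yawx 106.17 tilt 0.2 F [-0.9  0.2 -0.6] open 0.0927
grip_round [379. 356.] 0.87 [ 0.5519 -0.1196  0.142 ]
```

Centred. Close.

```bash
python3 -m crank '[{"x":0,"y":-0.005,"z":0.003,"ax":0.01,"ay":0,"az":0},{"x":0,"y":-0.003,"z":0.003,"ax":0.01,"ay":0,"az":0},{"x":0,"y":0,"z":0.003,"ax":0.01,"ay":0,"az":0},{"x":0,"y":0,"z":0.003,"ax":0.01,"ay":0,"az":0},{"x":0,"y":0,"z":0.003,"ax":0.01,"ay":0,"az":0},{"x":0,"y":0,"z":0.003,"ax":0.01,"ay":0,"az":0},{"x":0,"y":0,"z":0.003,"ax":0.01,"ay":0,"az":0},{"x":0,"y":0,"z":0.003,"ax":0.01,"ay":0,"az":0},{"x":0,"y":0,"z":0.003,"ax":0.01,"ay":0,"az":0},{"x":0,"y":0,"z":0.003,"ax":0.01,"ay":0,"az":0},{"x":0,"y":0,"z":0.003,"ax":0.01,"ay":0,"az":0},{"x":0,"y":0,"z":0.003,"ax":0.01,"ay":0,"az":0}]' 1
```

```text
clock: 13.4
tool_pos: [0.5549, -0.1189, 0.1206]
tool_rot: [[-0.277, 0.961, -0.009], [0.961, 0.277, -0.006], [-0.003, -0.01, -1.0]]
wrist_force: [-1.3, 0.9, 6.6]
opening: 0.0219
```

```bash
python3 -m crank '[{"x":0,"y":0,"z":-0.1,"ax":-0.08,"ay":0,"az":0},{"x":0,"y":0,"z":-0.2,"ax":-0.03,"ay":0,"az":0},{"x":0,"y":0,"z":-0.2,"ax":0,"ay":0,"az":0},{"x":0,"y":0,"z":-0.1,"ax":0,"ay":0,"az":0},{"x":0.1,"y":0.05,"z":0,"ax":0,"ay":0,"az":0},{"x":0.163,"y":0.086,"z":0,"ax":0,"ay":0,"az":0},{"x":0.163,"y":0.086,"z":0,"ax":0,"ay":0,"az":0},{"x":0.163,"y":0.086,"z":0,"ax":0,"ay":0,"az":0},{"x":0.163,"y":0.086,"z":0,"ax":0,"ay":0,"az":0},{"x":0.163,"y":0.086,"z":0,"ax":0,"ay":0,"az":0},{"x":0.163,"y":0.086,"z":0,"ax":0,"ay":0,"az":0},{"x":0.163,"y":0.086,"z":0,"ax":0,"ay":0,"az":0},{"x":0.163,"y":0.086,"z":0,"ax":0,"ay":0,"az":0},{"x":0.06,"y":0.03,"z":0,"ax":0,"ay":0,"az":0},{"x":0,"y":0,"z":0,"ax":0,"ay":0,"az":0}]'
python3 - <<'E'
from h import *
z=r.sense()["tool_pos"][2]
w=look("w8.png",[("grip_round",z+.021),("mouth_round",.112)])
for l in("grip_round","mouth_round"):
    a=[m for m in nets.outline_of(l,"wrist")][:1]
    print(l,[np.round(np.array(m["rect"])*[768,576,768,576]) for m in a])
for n in("scene","side"):
    c=cam(n); marks(n,["grip_round","mouth_round"])
E
```

```text
clock: 14.65
tool_pos: [0.6037, 0.1325, 0.2053]
tool_rot: [[-0.272, 0.962, -0.013], [0.962, 0.272, -0.004], [-0.0, -0.013, -1.0]]
wrist_force: [-0.8, 0.4, -2.3]
opening: 0.0214
t 14.65 tcp [0.6037 0.1325 0.2053] yawx 105.77 tilt 0.76 F [-0.8  0.4 -2.3] open 0.0214
grip_round [370. 362.] 0.56 [0.6033 0.1289 0.2263]
grip_round [array([255., 211., 247., 184.])]
mouth_round [array([276., 182., 165.,  82.])]
scene grip_round [([296.4, 190.4], 0.75)]
scene mouth_round [([291.6, 222.4], 0.78)]
side grip_round [([247.7, 132.0], 0.72)]
side mouth_round []
```

View pics/w8.png

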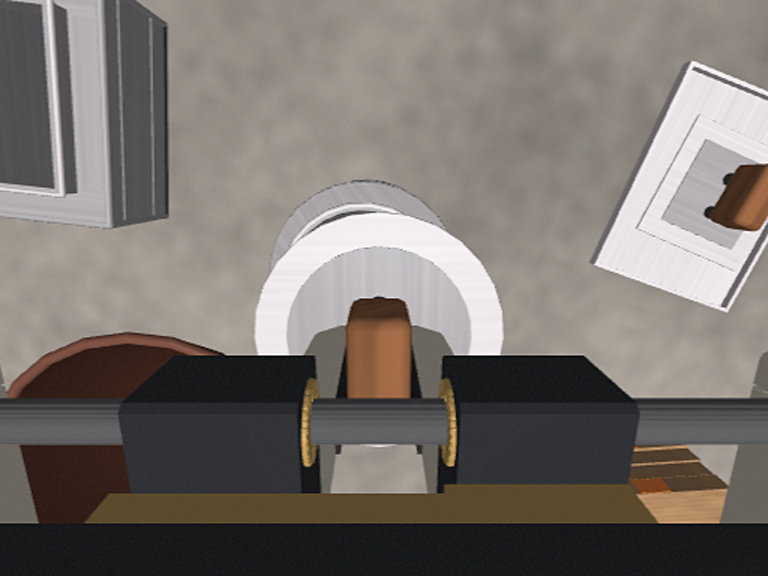

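Lid level in the jaws, flange's near edge at (379,212). The canister shoulder's edge peeks out behind at (370,181). Working out the lid's offset in the tool frame and the mouth centre from two pictures.

```bash
python3 - <<'E'
from h import *
s=r.sense();R=np.array(s["tool_rot"]);t=np.array(s["tool_pos"])
w=cam("wrist")
f=lambda u,v,z:R.T@(atz(w,(u/1.5,v/1.5),z)-t)
zf=t[2]+.021-.029
print("flange near",f(379,212,zf),"sides",f(255,330,zf),f(503,330,zf),"bar far edge top",f(379,298,t[2]+.036))
sh=atz(w,(370/1.5,181/1.5),.096); print("shoulder edge",sh,"centre",sh+R[:,1]*.064)
im=cv2.imread("pics/w5.png"); Rw5=np.array([[-.122,.991,-.048],[.993,.122,-.005],[.001,-.049,-.999]])
T=np.eye(4);T[:3,:3]=Rw5;T[:3,3]=[.6251,.1432,.2087]; w["E"]=T@np.array(w["T_tool_cam"])
for (u,v,z) in ((349,256,.112),(352,249,.096)): print("w5",atz(w,(u/1.5,v/1.5),z))
for l,rr in(("rim",((268,255),(432,255),(350,173),(350,340))),): print(l,[atz(w,(u/1.5,v/1.5),.112).round(4).tolist() for u,v in rr])
E
```

```text
flange near [-0.00010589 -0.05393649  0.00864308] sides [-0.05392728 -0.00328863  0.00809586] [ 0.05372838 -0.00326641  0.00798357] bar far edge top [-0.00022253 -0.03070241 -0.03563667]
shoulder edge [0.54250761 0.10666261 0.096     ] centre [0.60416495 0.12380299 0.0952378 ]
w5 [0.60419578 0.12189506 0.112     ]
w5 [0.60170662 0.12258187 0.096     ]
rim [[0.6097, 0.0714, 0.112], [0.5972, 0.1735, 0.112], [0.554, 0.1171, 0.112], [0.6591, 0.1285, 0.112]]
```

```bash
python3 -m crank '[{"x":-0.05,"y":-0.005,"z":0.05,"ax":-0.08,"ay":0,"az":0},{"x":-0.02,"y":-0.005,"z":0.13,"ax":0,"ay":0,"az":0},{"x":0,"y":0,"z":0.15,"ax":0,"ay":0,"az":0},{"x":0,"y":-0.01,"z":0.08,"ax":0,"ay":0,"az":0},{"x":0,"y":-0.01,"z":0.02,"ax":0,"ay":0,"az":0},{"x":0,"y":0,"z":0,"ax":0,"ay":0,"az":0}]'
```

```text
clock: 15.75
tool_pos: [0.6037, 0.1171, 0.1419]
tool_rot: [[-0.267, 0.964, 0.001], [0.964, 0.267, -0.002], [-0.002, 0.0, -1.0]]
wrist_force: [-0.4, 0.4, -2.4]
opening: 0.0219
```

```bash
python3 -m crank '[{"x":0.035,"y":0.012,"z":0.005,"ax":0.01,"ay":0,"az":0},{"x":0.005,"y":0,"z":0.01,"ax":0.01,"ay":0,"az":0},{"x":0,"y":0,"z":0.005,"ax":0.01,"ay":0,"az":0}]'
```

```text
clock: 16.0
tool_pos: [0.605, 0.1238, 0.1407]
tool_rot: [[-0.267, 0.964, 0.001], [0.964, 0.267, -0.003], [-0.003, 0.0, -1.0]]
wrist_force: [0.2, -0.4, -1.9]
opening: 0.0222
```

Lower to home (TCP ≈ 0.123).

```bash
python3 -m crank '[{"x":0,"y":-0.003,"z":0.03,"ax":0.01,"ay":0,"az":0},{"x":0,"y":-0.003,"z":0.03,"ax":0.01,"ay":0,"az":0},{"x":0,"y":-0.003,"z":0.03,"ax":0.01,"ay":0,"az":0},{"x":0,"y":-0.003,"z":0.02,"ax":0.01,"ay":0,"az":0}]'
```

```text
clock: 16.33
tool_pos: [0.6052, 0.1241, 0.1258]
tool_rot: [[-0.268, 0.963, 0.003], [0.963, 0.268, -0.004], [-0.004, 0.002, -1.0]]
wrist_force: [0.5, 0.1, -2.6]
opening: 0.0221
```

No contact and the TCP is 7 mm below rim-contact level, so the plug is in the mouth. Finish and release, rise.

```bash
python3 -m crank '[{"x":0,"y":-0.003,"z":0.02,"ax":0.01,"ay":0,"az":0},{"x":0,"y":-0.003,"z":0.012,"ax":0.01,"ay":0,"az":0}]'
python3 -m crank '[{"x":0,"y":0,"z":0,"ax":0,"ay":0,"az":0},{"x":0,"y":0,"z":0,"ax":0,"ay":0,"az":0},{"x":0,"y":0,"z":0,"ax":0,"ay":0,"az":0},{"x":0,"y":0,"z":0,"ax":0,"ay":0,"az":0},{"x":0,"y":0,"z":-0.05,"ax":0,"ay":0,"az":0},{"x":0,"y":0,"z":-0.15,"ax":0,"ay":0,"az":0},{"x":0,"y":0,"z":-0.2,"ax":0,"ay":0,"az":0},{"x":0,"y":0,"z":-0.2,"ax":0,"ay":0,"az":0},{"x":0,"y":0,"z":-0.05,"ax":0,"ay":0,"az":0}]' -1
python3 - <<'E'
from h import *
w=look("w9.png",[("grip_round",.144)])
s=r.sense();R=np.array(s["tool_rot"]);print(R.round(3).tolist())
E
```

```text
clock: 16.5
tool_pos: [0.6052, 0.1239, 0.1225]
tool_rot: [[-0.268, 0.963, 0.004], [0.963, 0.268, -0.004], [-0.005, 0.003, -1.0]]
wrist_force: [-6.0, -0.7, 21.6]
opening: 0.0218
clock: 17.25
tool_pos: [0.603, 0.1238, 0.2219]
tool_rot: [[-0.268, 0.964, -0.003], [0.964, 0.268, -0.004], [-0.003, -0.004, -1.0]]
wrist_force: [1.1, -0.5, 0.7]
opening: 0.0768
t 17.25 tcp [0.603  0.1238 0.2219] yawx 105.52 tilt 0.28 F [ 1.1 -0.5  0.7] open 0.0768
grip_round [371. 289.] 0.72 [0.6015 0.1182 0.144 ]
[[-0.267, 0.964, -0.005], [0.964, 0.267, -0.004], [-0.003, -0.006, -1.0]]
```

Home: contact at TCP 0.1225, which puts the bar at ≈0.144. Next, look at the open oblong mouth on the way to the oblong lid.

```bash
python3 -m crank '[{"x":-0.1,"y":-0.05,"z":-0.03,"ax":0,"ay":0,"az":0},{"x":-0.163,"y":-0.086,"z":-0.01,"ax":0,"ay":0,"az":0},{"x":-0.163,"y":-0.086,"z":-0.01,"ax":0,"ay":0,"az":0},{"x":-0.163,"y":-0.086,"z":0,"ax":0,"ay":0,"az":0},{"x":-0.163,"y":-0.086,"z":0,"ax":0,"ay":0,"az":0},{"x":-0.163,"y":-0.086,"z":0,"ax":0,"ay":0,"az":0},{"x":-0.163,"y":-0.086,"z":0,"ax":0,"ay":0,"az":0},{"x":-0.163,"y":-0.086,"z":0,"ax":0,"ay":0,"az":0},{"x":-0.163,"y":-0.086,"z":0,"ax":0,"ay":0,"az":0.4},{"x":-0.08,"y":-0.04,"z":0,"ax":0,"ay":0,"az":0.8},{"x":0,"y":0,"z":0,"ax":0,"ay":0,"az":0},{"x":0,"y":0,"z":0,"ax":0,"ay":0,"az":0}]'
python3 - <<'E'
from h import *
w=look("w10.png",[("mouth_oblong",.1),("grip_round",.144)])
for m in nets.outline_of("mouth_oblong","wrist")[:1]:
    q=cv2.minAreaRect(np.argwhere(m["pixels"])[:,::-1].astype(np.float32)); print(m["confidence"],q,cv2.boxPoints(q)*1.5)
E
```

```text
clock: 18.35
tool_pos: [0.5365, -0.1283, 0.2051]
tool_rot: [[-0.166, 0.985, -0.036], [0.986, 0.167, 0.006], [0.012, -0.035, -0.999]]
wrist_force: [-0.4, -0.8, 0.1]
opening: 0.0929
t 18.35 tcp [ 0.5365 -0.1283  0.2051] yawx 99.57 tilt 2.1 F [-0.4 -0.8  0.1] open 0.0929
mouth_oblong [391. 324.] 0.72 [ 0.56   -0.1148  0.1   ]
0.82 ((259.5, 198.0), (132.0, 109.0), 90.0) [[307.5 198. ]
 [471.  198. ]
 [471.  396. ]
 [307.5 396. ]]
```

View pics/w10.png

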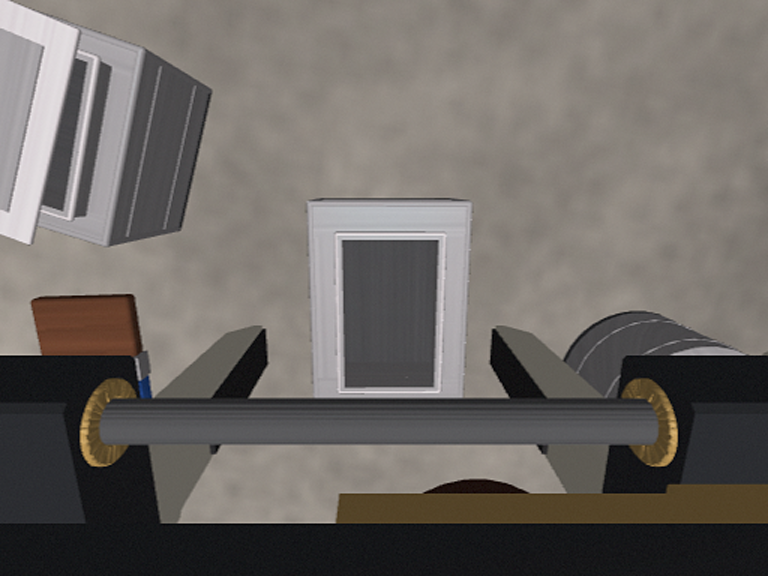

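Open oblong mouth: collar corners (334,233), (447,233), (442,392), (336,392). Converting these to world.

```bash
python3 - <<'E'
from h import *
w=cam("wrist")
P=np.array([atz(w,(u/1.5,v/1.5),.1) for u,v in((334,233),(447,233),(442,392),(336,392))])
print(P.round(4).tolist(),"c",P.mean(0).round(4)); d=(P[2]+P[3]-P[0]-P[1])/2; print(np.linalg.norm(d),"yaw",np.degrees(np.arctan2(d[1],d[0])))
e=(P[1]+P[2]-P[0]-P[3])/2; print(np.linalg.norm(e),"yaw",np.degrees(np.arctan2(e[1],e[0]))-90)
E
```

```text
[[0.5073, -0.1599, 0.1], [0.4952, -0.0884, 0.1], [0.6046, -0.0692, 0.1], [0.6167, -0.1423, 0.1]] c [ 0.556 -0.115  0.1  ]
0.11095290821563816 yaw 9.525887482032635
0.07333318851123885 yaw 9.49691623032281
```

```bash
python3 -m crank '[{"x":0,"y":0,"z":-0.1,"ax":-0.25,"ay":-0.1,"az":0},{"x":-0.08,"y":-0.03,"z":-0.1,"ax":-0.2,"ay":-0.05,"az":0},{"x":-0.15,"y":-0.072,"z":-0.02,"ax":0,"ay":0,"az":0},{"x":-0.15,"y":-0.072,"z":-0.01,"ax":0,"ay":0,"az":0},{"x":-0.15,"y":-0.072,"z":0,"ax":0,"ay":0,"az":0},{"x":-0.15,"y":-0.072,"z":0,"ax":0,"ay":0,"az":0},{"x":-0.15,"y":-0.072,"z":0,"ax":0,"ay":0,"az":0},{"x":-0.15,"y":-0.072,"z":0,"ax":0,"ay":0,"az":0},{"x":-0.15,"y":-0.072,"z":0,"ax":0,"ay":0,"az":0},{"x":-0.15,"y":-0.072,"z":0,"ax":0,"ay":0,"az":0},{"x":0,"y":0,"z":0,"ax":0,"ay":0,"az":0},{"x":0,"y":0,"z":0,"ax":0,"ay":0,"az":0}]'
python3 - <<'E'
from h import *
w=look("w11.png",[("grip_oblong",.166),("mouth_square",.124)]); print(np.array(r.sense()["tool_rot"]).round(3).tolist())
E
```

```text
clock: 19.6
tool_pos: [0.4882, -0.3314, 0.2603]
tool_rot: [[-0.195, 0.98, 0.035], [0.981, 0.195, -0.017], [-0.023, 0.031, -0.999]]
wrist_force: [-0.2, 0.8, 0.1]
opening: 0.0927
t 19.6 tcp [ 0.4882 -0.3314  0.2603] yawx 101.22 tilt 2.23 F [-0.2  0.8  0.1] open 0.0927
grip_oblong [187.  37.] 0.89 [ 0.3739 -0.4627  0.166 ]
grip_oblong [363. 248.] 0.62 [ 0.4696 -0.3473  0.166 ]
[[-0.196, 0.98, 0.034], [0.98, 0.197, -0.016], [-0.023, 0.031, -0.999]]
```

View pics/w11.png

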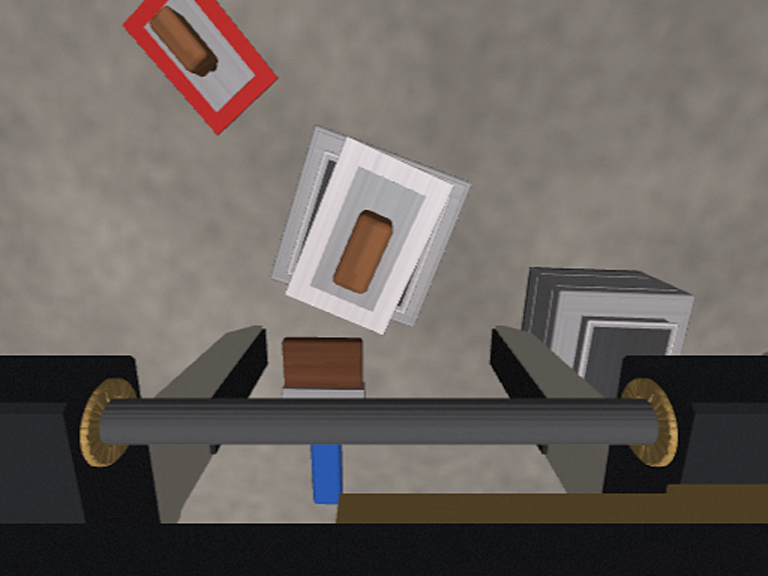

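The oblong lid's flange corners are (348,138), (453,183), (384,333), (286,293). The square canister's shoulder corners are (318,126), (470,184), (413,325), (273,280), and the red look-alike is at upper left.

```bash
python3 - <<'E'
from h import *
w=cam("wrist"); R=np.array(r.sense()["tool_rot"]);t=np.array(r.sense()["tool_pos"])
for n,z,C in(("lid",.137,((348,138),(453,183),(384,333),(286,293))),("sq",.108,((318,126),(470,184),(413,325),(273,280)))):
    P=np.array([atz(w,(u/1.5,v/1.5),z) for u,v in C]); d=(P[2]+P[3]-P[0]-P[1])/2; e=(P[1]+P[2]-P[0]-P[3])/2
    print(n,P.mean(0).round(4),np.linalg.norm(d),np.degrees(np.arctan2(d[1],d[0])),np.linalg.norm(e),np.degrees(np.arctan2(e[1],e[0]))-90)
b=atz(w,(363/1.5,248/1.5),.166); print(b,R.T@(b-t)/.15)
E
```

```text
lid [ 0.4706 -0.3449  0.137 ] 0.11411188672431212 -12.055998775190565 0.07447230000409784 -11.483057362606445
sq [ 0.4699 -0.3453  0.108 ] 0.11683507000585859 -8.088150348920761 0.11462495345359502 -7.938027542280409
[ 0.46964123 -0.34598491  0.166     ] [-0.06666904 -0.16295626  0.62019232]
```

```bash
python3 -m crank '[{"x":-0.04,"y":-0.08,"z":0,"ax":0.2,"ay":0.15,"az":0},{"x":-0.025,"y":-0.054,"z":0,"ax":0.16,"ay":0.11,"az":0.3},{"x":0,"y":0,"z":0.05,"ax":0,"ay":0,"az":1},{"x":0,"y":0,"z":0.05,"ax":0,"ay":0,"az":1},{"x":0,"y":0,"z":0.05,"ax":0,"ay":0,"az":1},{"x":0,"y":0,"z":0.05,"ax":0,"ay":0,"az":1},{"x":0,"y":0,"z":0,"ax":0,"ay":0,"az":0.3},{"x":0,"y":0,"z":0,"ax":0,"ay":0,"az":0}]'
```

```text
clock: 20.47
tool_pos: [0.4676, -0.3427, 0.2285]
tool_rot: [[0.223, 0.975, -0.011], [0.975, -0.223, 0.004], [0.002, -0.011, -1.0]]
wrist_force: [0.3, -0.7, -0.1]
opening: 0.0929
```

```bash
python3 -m crank '[{"x":-0.01,"y":0.01,"z":0.13,"ax":-0.05,"ay":0,"az":-0.2},{"x":0,"y":0,"z":0.17,"ax":0,"ay":0,"az":0},{"x":0,"y":0,"z":0.17,"ax":0,"ay":0,"az":0},{"x":0,"y":0,"z":0.08,"ax":0,"ay":0,"az":0},{"x":0,"y":0,"z":0.01,"ax":0,"ay":0,"az":0},{"x":0,"y":0,"z":0.005,"ax":0,"ay":0,"az":0}]'
python3 - <<'E'
from h import *
w=look("w12.png",[("grip_oblong",.166)])
E
```

```text
clock: 20.97
tool_pos: [0.4677, -0.3464, 0.1427]
tool_rot: [[0.202, 0.979, -0.007], [0.979, -0.202, 0.001], [-0.0, -0.007, -1.0]]
wrist_force: [0.2, 0.6, -0.3]
opening: 0.093
t 20.97 tcp [ 0.4677 -0.3464  0.1427] yawx 78.34 tilt 0.43 F [ 0.2  0.6 -0.3] open 0.093
grip_oblong [ 58. 168.] 0.95 [ 0.3776 -0.434   0.166 ]
grip_oblong [379. 381.] 0.62 [ 0.4726 -0.3473  0.166 ]
```

```bash
python3 -m crank '[{"x":0,"y":0.02,"z":-0.012,"ax":0,"ay":0,"az":0},{"x":0,"y":0,"z":0,"ax":0,"ay":0,"az":0},{"x":0,"y":0,"z":0.001,"ax":0,"ay":0,"az":0},{"x":0,"y":0,"z":0.001,"ax":0,"ay":0,"az":0},{"x":0,"y":0,"z":0.001,"ax":0,"ay":0,"az":0},{"x":0,"y":0,"z":0.001,"ax":0,"ay":0,"az":0},{"x":0,"y":0,"z":0.001,"ax":0,"ay":0,"az":0},{"x":0,"y":0,"z":0.001,"ax":0,"ay":0,"az":0},{"x":0,"y":0,"z":0.001,"ax":0,"ay":0,"az":0},{"x":0,"y":0,"z":0.001,"ax":0,"ay":0,"az":0},{"x":0,"y":0,"z":0.001,"ax":0,"ay":0,"az":0},{"x":0,"y":0,"z":0.001,"ax":0,"ay":0,"az":0}]' 1
```

```text
clock: 22.07
tool_pos: [0.4736, -0.3491, 0.1496]
tool_rot: [[0.202, 0.979, 0.0], [0.979, -0.202, -0.006], [-0.005, 0.001, -1.0]]
wrist_force: [-0.3, 0.8, 1.7]
opening: 0.0215
```

```bash
python3 -m crank '[{"x":0,"y":0,"z":-0.1,"ax":0,"ay":0,"az":0},{"x":0,"y":0,"z":-0.2,"ax":0,"ay":0,"az":0},{"x":0,"y":0,"z":-0.2,"ax":0,"ay":0,"az":0},{"x":0,"y":0,"z":-0.08,"ax":0,"ay":0,"az":0},{"x":0.1,"y":0.012,"z":0,"ax":0,"ay":0,"az":0},{"x":0.164,"y":0.022,"z":0,"ax":0,"ay":0,"az":0},{"x":0.164,"y":0.022,"z":0,"ax":0,"ay":0,"az":0},{"x":0.164,"y":0.022,"z":0,"ax":0,"ay":0,"az":0},{"x":0.164,"y":0.022,"z":0,"ax":0,"ay":0,"az":0},{"x":0.164,"y":0.022,"z":0,"ax":0,"ay":0,"az":0},{"x":0.164,"y":0.022,"z":0,"ax":0,"ay":0,"az":0},{"x":0.164,"y":0.022,"z":0,"ax":0,"ay":0,"az":0},{"x":0.164,"y":0.022,"z":0,"ax":0,"ay":0,"az":0},{"x":0.164,"y":0.022,"z":0,"ax":0,"ay":0,"az":0}]'
python3 -m crank '[{"x":0,"y":0,"z":0,"ax":0,"ay":0,"az":-1},{"x":0,"y":0,"z":0,"ax":0,"ay":0,"az":-1},{"x":0,"y":0,"z":0,"ax":0,"ay":0,"az":-1},{"x":0,"y":0,"z":0,"ax":0,"ay":0,"az":-1},{"x":0,"y":0,"z":0,"ax":0,"ay":0,"az":-0.2},{"x":0,"y":0,"z":0,"ax":0,"ay":0,"az":0}]'
python3 - <<'E'
from h import *
w=look("w13.png",[]);print(np.array(r.sense()["tool_rot"]).round(3).tolist())
E
```

```text
clock: 23.23
tool_pos: [0.5476, -0.1082, 0.2231]
tool_rot: [[0.21, 0.977, -0.023], [0.978, -0.21, 0.011], [0.006, -0.024, -1.0]]
wrist_force: [0.1, -0.1, -3.2]
opening: 0.0218
clock: 23.73
tool_pos: [0.5443, -0.0933, 0.2141]
tool_rot: [[-0.179, 0.983, -0.036], [0.984, 0.18, 0.02], [0.026, -0.032, -0.999]]
wrist_force: [-0.3, 0.7, -2.5]
opening: 0.0215
t 23.73 tcp [ 0.5443 -0.0933  0.2141] yawx 100.31 tilt 2.36 F [-0.3  0.7 -2.5] open 0.0215
[[-0.178, 0.983, -0.036], [0.984, 0.179, 0.021], [0.027, -0.032, -0.999]]
```

View pics/w13.png

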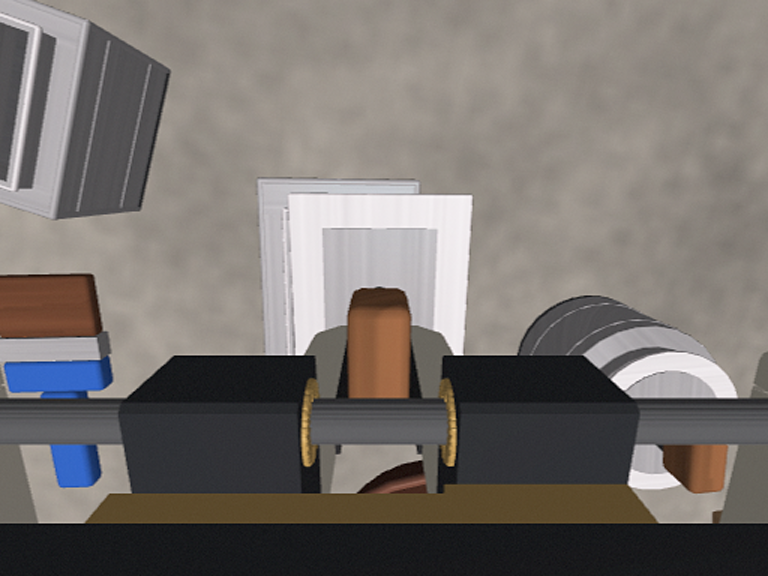

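```bash
python3 - <<'E'
from h import *
w=cam("wrist");T=np.array(w["T_tool_cam"])
def f(u,v,z):
    d=T[:3,:3]@np.array([(u/1.5-w["cx"])/w["fx"],-(v/1.5-w["cy"])/w["fy"],-1]);o=T[:3,3];return o+d*(z-o[2])/d[2]
print(f(289,195,.0126),f(473,195,.0126),f(293,340,.0126),f(465,340,.0126))
for n in("scene","side"):
    c=cam(n)
    for l in("mouth_oblong","grip_round","mouth_square"): print(n,l,[(m["confidence"],atz(c,np.array(m["position"])*[512,384],{"mouth_oblong":.1,"grip_round":.144,"mouth_square":.124}[l]).round(3)) for m in nets.mark_of(l,n)[:2]])
state()
E
```

```text
[-0.03698741 -0.06048281  0.0126    ] [ 0.03857197 -0.06045988  0.0126    ] [-0.03856466  0.00322206  0.0126    ] [0.03853707 0.0032691  0.0126    ]
scene mouth_oblong [(0.6, array([ 0.553, -0.113,  0.1  ]))]
scene grip_round [(0.84, array([0.6  , 0.119, 0.144]))]
scene mouth_square [(0.91, array([ 0.464, -0.367,  0.124]))]
side mouth_oblong [(0.91, array([ 0.558, -0.121,  0.1  ]))]
side grip_round [(0.61, array([0.611, 0.128, 0.144]))]
side mouth_square [(0.7, array([ 0.761, -0.097,  0.124])), (0.63, array([ 0.47 , -0.361,  0.124]))]
t 24.23 tcp [ 0.545  -0.0945  0.2154] yawx 100.3 tilt 2.22 F [-0.9  0.2 -2.6] open 0.0218
```

```bash
python3 -m crank '[{"x":-0.06,"y":0.02,"z":0,"ax":-0.2,"ay":-0.15,"az":0.1},{"x":-0.06,"y":0.02,"z":0,"ax":-0.15,"ay":-0.12,"az":0.05},{"x":-0.02,"y":0.02,"z":0.1,"ax":-0.05,"ay":-0.03,"az":0},{"x":0,"y":0,"z":0.15,"ax":0,"ay":0,"az":0},{"x":0,"y":0,"z":0.15,"ax":0,"ay":0,"az":0},{"x":0,"y":0,"z":0.05,"ax":0,"ay":0,"az":0},{"x":0,"y":0,"z":0,"ax":0,"ay":0,"az":0}]'
```

```text
clock: 24.82
tool_pos: [0.5624, -0.1204, 0.148]
tool_rot: [[-0.161, 0.987, 0.02], [0.987, 0.161, -0.009], [-0.012, 0.018, -1.0]]
wrist_force: [-0.2, -0.4, -2.8]
opening: 0.0216
```

```bash
python3 -m crank '[{"x":0.03,"y":-0.015,"z":0.02,"ax":0.12,"ay":0.08,"az":0},{"x":0.005,"y":-0.005,"z":0.03,"ax":0.05,"ay":0.03,"az":0},{"x":0,"y":0,"z":0.02,"ax":0,"ay":0,"az":0},{"x":0,"y":0,"z":0,"ax":0,"ay":0,"az":0}]'
```

```text
clock: 25.15
tool_pos: [0.5598, -0.1167, 0.1392]
tool_rot: [[-0.16, 0.987, 0.005], [0.987, 0.16, -0.003], [-0.004, 0.005, -1.0]]
wrist_force: [-0.6, -0.4, -3.0]
opening: 0.0218
```

```bash
python3 -m crank '[{"x":0.012,"y":-0.01,"z":0.03,"ax":0.02,"ay":0,"az":0},{"x":0,"y":-0.003,"z":0.03,"ax":0.02,"ay":0,"az":0},{"x":0,"y":-0.003,"z":0.03,"ax":0.02,"ay":0,"az":0},{"x":0,"y":-0.003,"z":0.025,"ax":0.02,"ay":0,"az":0}]'
```

```text
clock: 25.48
tool_pos: [0.5584, -0.1158, 0.1233]
tool_rot: [[-0.161, 0.987, 0.003], [0.987, 0.161, -0.006], [-0.007, 0.002, -1.0]]
wrist_force: [-0.1, -0.2, -2.8]
opening: 0.0216
```

```bash
python3 -m crank '[{"x":0,"y":-0.003,"z":0.025,"ax":0.01,"ay":0,"az":0},{"x":0,"y":-0.003,"z":0.025,"ax":0.01,"ay":0,"az":0},{"x":0,"y":-0.003,"z":0.012,"ax":0.01,"ay":0,"az":0}]'
```

```text
clock: 25.73
tool_pos: [0.5576, -0.116, 0.1154]
tool_rot: [[-0.161, 0.987, 0.002], [0.987, 0.161, -0.007], [-0.007, 0.001, -1.0]]
wrist_force: [-6.8, 3.9, 24.4]
opening: 0.0216
```

Home again (contact at 0.1154, as predicted from the grip offset). Release, rise, travel to the tray.

```bash
python3 -m crank '[{"x":0,"y":0,"z":0,"ax":0,"ay":0,"az":0},{"x":0,"y":0,"z":0,"ax":0,"ay":0,"az":0},{"x":0,"y":0,"z":0,"ax":0,"ay":0,"az":0},{"x":0,"y":0,"z":0,"ax":0,"ay":0,"az":0},{"x":0,"y":0,"z":-0.05,"ax":0,"ay":0,"az":0},{"x":0,"y":0,"z":-0.15,"ax":0,"ay":0,"az":0},{"x":0,"y":0,"z":-0.2,"ax":0,"ay":0,"az":0},{"x":0,"y":0,"z":-0.2,"ax":0,"ay":0,"az":0},{"x":0,"y":0,"z":-0.2,"ax":0,"ay":0,"az":0},{"x":0,"y":0,"z":-0.05,"ax":0,"ay":0,"az":0}]' -1
python3 - <<'E'
from h import *
look("w14.png",[("grip_oblong",.132)])
E
python3 -m crank '[{"x":0.1,"y":0,"z":-0.01,"ax":0,"ay":0,"az":0},{"x":0.17,"y":0,"z":-0.005,"ax":0,"ay":0,"az":0},{"x":0.17,"y":0,"z":0,"ax":0,"ay":0,"az":0},{"x":0.17,"y":0,"z":0,"ax":0,"ay":0,"az":0},{"x":0.17,"y":0,"z":0,"ax":0,"ay":0,"az":0},{"x":0.17,"y":0,"z":0,"ax":0,"ay":0,"az":0},{"x":0.17,"y":0,"z":0,"ax":0,"ay":0,"az":0},{"x":0.17,"y":0,"z":0,"ax":0,"ay":0,"az":0},{"x":0.17,"y":0,"z":0,"ax":0,"ay":0,"az":0},{"x":0.17,"y":0,"z":0,"ax":0,"ay":0,"az":0},{"x":0.1,"y":0,"z":0,"ax":0,"ay":0,"az":0},{"x":0,"y":0,"z":0,"ax":0,"ay":0,"az":0}]'
```

```text
clock: 26.57
tool_pos: [0.5559, -0.1148, 0.2473]
tool_rot: [[-0.16, 0.987, -0.003], [0.987, 0.16, -0.005], [-0.005, -0.004, -1.0]]
wrist_force: [0.7, -0.9, 0.7]
opening: 0.084
t 26.57 tcp [ 0.5559 -0.1148  0.2473] yawx 99.22 tilt 0.34 F [ 0.7 -0.9  0.7] open 0.084
grip_oblong [374. 276.] 0.6 [ 0.5544 -0.1187  0.132 ]
clock: 27.67
tool_pos: [0.4938, 0.1626, 0.2221]
tool_rot: [[-0.156, 0.987, -0.049], [0.988, 0.156, 0.004], [0.012, -0.048, -0.999]]
wrist_force: [-0.8, -0.7, 0.3]
opening: 0.0931
```

```bash
python3 -m crank '[{"x":0,"y":0,"z":-0.03,"ax":-0.3,"ay":-0.08,"az":0},{"x":0.1,"y":0.01,"z":-0.02,"ax":-0.25,"ay":-0.04,"az":0},{"x":0.16,"y":0.012,"z":0,"ax":-0.03,"ay":0,"az":0},{"x":0.16,"y":0.012,"z":0,"ax":-0.03,"ay":0,"az":0},{"x":0.16,"y":0.012,"z":0,"ax":-0.03,"ay":0,"az":0},{"x":0.16,"y":0.012,"z":0,"ax":-0.03,"ay":0,"az":0},{"x":0.16,"y":0.012,"z":0,"ax":-0.03,"ay":0,"az":0},{"x":0.16,"y":0.012,"z":0,"ax":-0.03,"ay":0,"az":0},{"x":0.16,"y":0.012,"z":0,"ax":-0.03,"ay":0,"az":0},{"x":0.16,"y":0.012,"z":0,"ax":-0.03,"ay":0,"az":0},{"x":0.1,"y":0,"z":0,"ax":0,"ay":0,"az":1},{"x":0,"y":0,"z":0,"ax":0,"ay":0,"az":1},{"x":0,"y":0,"z":0,"ax":0,"ay":0,"az":1},{"x":0,"y":0,"z":0,"ax":0,"ay":0,"az":0}]'
python3 - <<'E'
from h import *
look("w15.png",[("grip_square",.045)])
E
```

```text
clock: 28.83
tool_pos: [0.4669, 0.3851, 0.2169]
tool_rot: [[0.125, 0.992, 0.016], [0.992, -0.125, -0.005], [-0.003, 0.016, -1.0]]
wrist_force: [-0.1, 0.0, -0.6]
opening: 0.0932
t 28.83 tcp [0.4669 0.3851 0.2169] yawx 82.83 tilt 0.94 F [-0.1  0.  -0.6] open 0.0932
grip_square [375. 276.] 0.77 [0.4817 0.3797 0.045 ]
```

```bash
python3 -m crank '[{"x":-0.015,"y":0.04,"z":0.1,"ax":0.1,"ay":0,"az":-0.2},{"x":0,"y":0,"z":0.22,"ax":0.03,"ay":0,"az":0},{"x":0,"y":0,"z":0.22,"ax":0.03,"ay":0,"az":0},{"x":0,"y":0,"z":0.22,"ax":0.03,"ay":0,"az":0},{"x":0,"y":0,"z":0.22,"ax":0.03,"ay":0,"az":0},{"x":0,"y":0,"z":0.18,"ax":0.02,"ay":0,"az":0},{"x":0,"y":0,"z":0.08,"ax":0,"ay":0,"az":0},{"x":0,"y":0,"z":0.01,"ax":0,"ay":0,"az":0},{"x":0,"y":0,"z":0.005,"ax":0,"ay":0,"az":0}]'
```

```text
clock: 29.68
tool_pos: [0.4785, 0.3755, 0.0248]
tool_rot: [[0.085, 0.996, 0.004], [0.996, -0.085, -0.0], [-0.0, 0.004, -1.0]]
wrist_force: [0.1, -0.2, 0.6]
opening: 0.0931
```

```bash
python3 -m crank '[{"x":0.04,"y":-0.005,"z":0.004,"ax":0.01,"ay":0,"az":0.2},{"x":0,"y":-0.003,"z":0.003,"ax":0.01,"ay":0,"az":0},{"x":0,"y":0,"z":0.002,"ax":0.01,"ay":0,"az":0},{"x":0,"y":0,"z":0.002,"ax":0.01,"ay":0,"az":0},{"x":0,"y":0,"z":0.002,"ax":0.01,"ay":0,"az":0},{"x":0,"y":0,"z":0.002,"ax":0.01,"ay":0,"az":0},{"x":0,"y":0,"z":0.002,"ax":0.01,"ay":0,"az":0},{"x":0,"y":0,"z":0.002,"ax":0.01,"ay":0,"az":0},{"x":0,"y":0,"z":0.002,"ax":0.01,"ay":0,"az":0},{"x":0,"y":0,"z":0.002,"ax":0.01,"ay":0,"az":0},{"x":0,"y":0,"z":0.002,"ax":0.01,"ay":0,"az":0},{"x":0,"y":0,"z":0.002,"ax":0.01,"ay":0,"az":0}]' 1
```

```text
clock: 30.68
tool_pos: [0.4821, 0.3838, 0.028]
tool_rot: [[0.101, 0.995, 0.003], [0.995, -0.101, 0.006], [0.006, 0.002, -1.0]]
wrist_force: [-0.7, -2.0, 4.7]
opening: 0.0216
```

```bash
python3 -m crank '[{"x":0,"y":0,"z":-0.1,"ax":0,"ay":0,"az":0},{"x":0,"y":0,"z":-0.22,"ax":0,"ay":0,"az":0},{"x":0,"y":0,"z":-0.24,"ax":0,"ay":0,"az":0},{"x":0,"y":0,"z":-0.24,"ax":0,"ay":0,"az":0},{"x":0,"y":0,"z":-0.24,"ax":0,"ay":0,"az":0},{"x":0,"y":0,"z":-0.24,"ax":0,"ay":0,"az":0},{"x":0,"y":0,"z":-0.2,"ax":0,"ay":0,"az":0},{"x":-0.1,"y":0.008,"z":-0.02,"ax":0,"ay":0,"az":0},{"x":-0.17,"y":0.014,"z":-0.01,"ax":0,"ay":0,"az":0},{"x":-0.17,"y":0.014,"z":-0.01,"ax":0,"ay":0,"az":0},{"x":-0.17,"y":0.014,"z":-0.01,"ax":0,"ay":0,"az":0},{"x":-0.17,"y":0.014,"z":-0.01,"ax":0,"ay":0,"az":0},{"x":-0.17,"y":0.014,"z":-0.01,"ax":0,"ay":0,"az":0},{"x":-0.17,"y":0.014,"z":-0.01,"ax":0,"ay":0,"az":0},{"x":-0.17,"y":0.014,"z":-0.01,"ax":0,"ay":0,"az":0},{"x":-0.17,"y":0.014,"z":-0.01,"ax":0,"ay":0,"az":0},{"x":-0.17,"y":0.014,"z":-0.01,"ax":0,"ay":0,"az":0},{"x":-0.17,"y":0.014,"z":-0.01,"ax":0,"ay":0,"az":0}]'
```

```text
clock: 32.18
tool_pos: [0.4658, 0.098, 0.26]
tool_rot: [[0.093, 0.995, -0.027], [0.996, -0.093, -0.003], [-0.006, -0.026, -1.0]]
wrist_force: [0.5, 0.5, -1.3]
opening: 0.022
```

```bash
python3 -m crank '[{"x":-0.1,"y":0.015,"z":0,"ax":-0.15,"ay":0.05,"az":0},{"x":-0.17,"y":0.02,"z":0,"ax":-0.15,"ay":0.03,"az":0},{"x":-0.17,"y":0.02,"z":0,"ax":-0.02,"ay":0,"az":0},{"x":-0.17,"y":0.02,"z":0,"ax":-0.02,"ay":0,"az":0},{"x":-0.17,"y":0.02,"z":0,"ax":-0.02,"ay":0,"az":0},{"x":-0.17,"y":0.02,"z":0,"ax":-0.02,"ay":0,"az":0},{"x":-0.17,"y":0.02,"z":0,"ax":-0.02,"ay":0,"az":0},{"x":-0.17,"y":0.02,"z":0,"ax":-0.02,"ay":0,"az":0},{"x":-0.17,"y":0.02,"z":0,"ax":-0.02,"ay":0,"az":0},{"x":-0.17,"y":0.02,"z":0,"ax":-0.02,"ay":0,"az":0},{"x":-0.17,"y":0.02,"z":0,"ax":-0.02,"ay":0,"az":0},{"x":-0.17,"y":0.02,"z":0,"ax":-0.02,"ay":0,"az":0},{"x":-0.17,"y":0.02,"z":0,"ax":-0.02,"ay":0,"az":0},{"x":-0.08,"y":0.01,"z":0,"ax":0,"ay":0,"az":0},{"x":0,"y":0,"z":0,"ax":0,"ay":0,"az":0},{"x":0,"y":0,"z":0,"ax":0,"ay":0,"az":0}]'
python3 - <<'E'
from h import *
look("w16.png",[("mouth_square",.124)]);print(np.array(r.sense()["tool_rot"]).round(3).tolist())
E
```

```text
clock: 33.52
tool_pos: [0.4536, -0.2586, 0.2359]
tool_rot: [[0.103, 0.995, -0.011], [0.995, -0.103, 0.013], [0.011, -0.013, -1.0]]
wrist_force: [-0.3, -0.1, -1.9]
opening: 0.022
t 33.52 tcp [ 0.4536 -0.2586  0.2359] yawx 84.08 tilt 0.98 F [-0.3 -0.1 -1.9] open 0.022
mouth_square [253. 319.] 0.8 [ 0.4712 -0.3455  0.124 ]
[[0.101, 0.995, -0.011], [0.995, -0.101, 0.012], [0.011, -0.012, -1.0]]
```

View pics/w16.png

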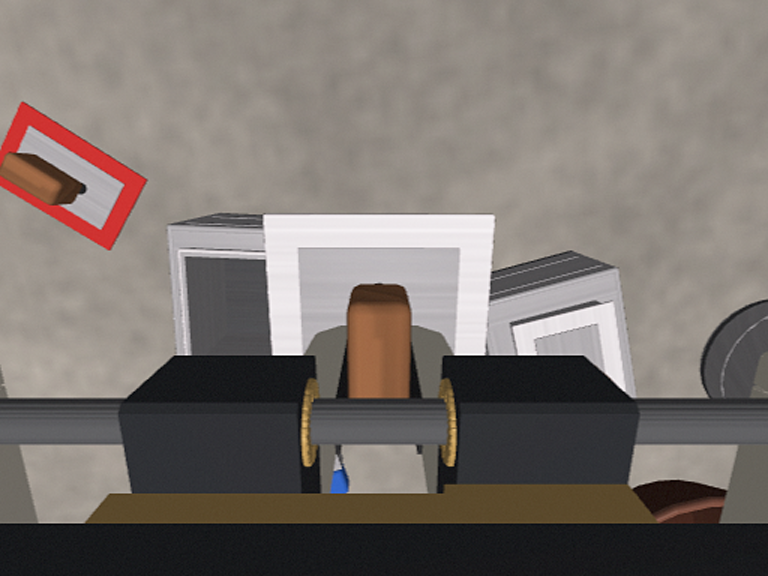

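The square mouth is partly visible at left (collar corner (179,250), net centre (253,319)). The oblong lid is seated at right (560,340). Checking the lid's offset and that corner.

```bash
python3 - <<'E'
from h import *
w=cam("wrist");T=np.array(w["T_tool_cam"])
def f(u,v,z):
    d=T[:3,:3]@np.array([(u/1.5-w["cx"])/w["fx"],-(v/1.5-w["cy"])/w["fy"],-1]);o=T[:3,3];return o+d*(z-o[2])/d[2]
print(f(264,215,.012),f(495,215,.012))
for u,v,h,z in((179,250,.044,.124),(168,227,.058,.108)):
    c=atz(w,(u/1.5,v/1.5),z); y=np.radians(-8); ex=np.array([np.cos(y),np.sin(y)]);ey=np.array([-ex[1],ex[0]]); print(c[:2]+ex*h-ey*-h)
state()
E
```

```text
[-0.04753399 -0.05228719  0.012     ] [ 0.04810521 -0.05225313  0.012     ]
[ 0.4691912 -0.347055 ]
[ 0.47045515 -0.34671597]
t 33.67 tcp [ 0.4543 -0.2575  0.2367] yawx 84.22 tilt 0.9 F [-0.5 -1.2 -2. ] open 0.0219
```

```bash
python3 -m crank '[{"x":-0.08,"y":0.03,"z":0,"ax":-0.08,"ay":-0.08,"az":0.2},{"x":-0.13,"y":0.045,"z":0,"ax":-0.06,"ay":-0.05,"az":0.2},{"x":-0.13,"y":0.045,"z":0,"ax":0,"ay":0,"az":0},{"x":-0.13,"y":0.045,"z":0.02,"ax":0,"ay":0,"az":0},{"x":-0.08,"y":0.02,"z":0.05,"ax":0,"ay":0,"az":0},{"x":0,"y":0,"z":0.1,"ax":0,"ay":0,"az":0},{"x":0,"y":0,"z":0.12,"ax":0,"ay":0,"az":0},{"x":0,"y":0,"z":0.05,"ax":0,"ay":0,"az":0},{"x":0,"y":0,"z":0,"ax":0,"ay":0,"az":0},{"x":0,"y":0,"z":0,"ax":0,"ay":0,"az":0}]'
```

```text
clock: 34.5
tool_pos: [0.4768, -0.3425, 0.1854]
tool_rot: [[0.13, 0.991, 0.007], [0.991, -0.13, -0.007], [-0.006, 0.008, -1.0]]
wrist_force: [-0.3, -0.1, -0.5]
opening: 0.0219
```

```bash
python3 -m crank '[{"x":-0.02,"y":-0.02,"z":0.05,"ax":0.06,"ay":0.05,"az":0.1},{"x":-0.008,"y":-0.005,"z":0.07,"ax":0.03,"ay":0.02,"az":0},{"x":0,"y":-0.005,"z":0.05,"ax":0.01,"ay":0,"az":0},{"x":0,"y":-0.005,"z":0.015,"ax":0.01,"ay":0,"az":0},{"x":0,"y":0,"z":0,"ax":0,"ay":0,"az":0}]'
```

```text
clock: 34.92
tool_pos: [0.4716, -0.3463, 0.1574]
tool_rot: [[0.138, 0.99, 0.0], [0.99, -0.138, -0.002], [-0.002, 0.0, -1.0]]
wrist_force: [0.7, 0.1, -1.8]
opening: 0.0218
```

```bash
python3 -m crank '[{"x":0,"y":0.016,"z":0.02,"ax":0.01,"ay":0,"az":0},{"x":0,"y":0,"z":0.025,"ax":0.01,"ay":0,"az":0},{"x":0,"y":-0.003,"z":0.025,"ax":0.01,"ay":0,"az":0},{"x":0,"y":-0.003,"z":0.025,"ax":0.01,"ay":0,"az":0}]'
```

```text
clock: 35.25
tool_pos: [0.474, -0.3472, 0.1432]
tool_rot: [[0.138, 0.99, -0.002], [0.99, -0.138, -0.003], [-0.003, -0.001, -1.0]]
wrist_force: [-0.2, 1.3, -1.2]
opening: 0.0221
```

In the mouth (6 mm below rim-contact level, no force). Finish, release, and back away upward.

```bash
python3 -m crank '[{"x":0,"y":-0.003,"z":0.022,"ax":0.01,"ay":0,"az":0},{"x":0,"y":-0.003,"z":0.016,"ax":0.01,"ay":0,"az":0}]'
python3 -m crank '[{"x":0,"y":0,"z":0,"ax":0,"ay":0,"az":0},{"x":0,"y":0,"z":0,"ax":0,"ay":0,"az":0},{"x":0,"y":0,"z":0,"ax":0,"ay":0,"az":0},{"x":0,"y":0,"z":0,"ax":0,"ay":0,"az":0},{"x":0,"y":0,"z":-0.05,"ax":0,"ay":0,"az":0},{"x":0,"y":0,"z":-0.15,"ax":0,"ay":0,"az":0},{"x":0,"y":0,"z":-0.2,"ax":0,"ay":0,"az":0},{"x":0,"y":0,"z":-0.2,"ax":0,"ay":0,"az":0},{"x":0,"y":0,"z":-0.2,"ax":0,"ay":0,"az":0},{"x":0,"y":0,"z":-0.1,"ax":0,"ay":0,"az":0},{"x":0,"y":0,"z":0,"ax":0,"ay":0,"az":0},{"x":0,"y":0,"z":0,"ax":0,"ay":0,"az":0}]' -1
python3 - <<'E'
from h import *
w=look("w17.png",[("grip_square",.156)])
b=cam("side");a=cam("scene")
for l,z in(("grip_round",.144),("grip_square",.156),("grip_oblong",.132)):
    q=[[np.array(m["position"])*[512,384] for m in nets.mark_of(l,n)[:2]] for n in("scene","side")]
    for i in q[0]:
        for j in q[1]: print(l,[x.round(3) for x in tri(a,i,b,j)[:1]],tri(a,i,b,j)[1].round(3))
s=cv2.resize(b["color"][130:310,190:370,::-1],(400,400));t=cv2.resize(a["color"][110:260,200:350,::-1],(400,400))
p=cv2.resize(w["color"][:,:,::-1],(267,200)); out=np.zeros((600,800,3),np.uint8);out[:400,:400]=s;out[:400,400:]=t;out[400:,:267]=p;cv2.imwrite("pics/end.png",out)
E
```

```text
clock: 35.42
tool_pos: [0.4734, -0.3473, 0.1388]
tool_rot: [[0.139, 0.99, -0.002], [0.99, -0.139, -0.004], [-0.004, -0.002, -1.0]]
wrist_force: [-4.8, 4.9, 26.8]
opening: 0.0221
clock: 36.42
tool_pos: [0.4732, -0.3462, 0.2816]
tool_rot: [[0.138, 0.99, -0.003], [0.99, -0.138, -0.004], [-0.004, -0.002, -1.0]]
wrist_force: [0.4, -0.1, -0.8]
opening: 0.0923
t 36.42 tcp [ 0.4732 -0.3462  0.2816] yawx 82.04 tilt 0.27 F [ 0.4 -0.1 -0.8] open 0.0923
grip_square [374. 270.] 0.61 [ 0.4693 -0.3496  0.156 ]
grip_round [array([0.615, 0.123, 0.14 ])] 0.024
grip_square [array([ 0.468, -0.351,  0.15 ])] 0.018
grip_square [array([ 0.576, -0.321,  0.038])] 0.238
grip_oblong [array([ 0.321, -0.389, -0.143])] 0.092
grip_oblong [array([ 0.543, -0.097,  0.136])] 0.017
grip_oblong [array([ 0.359, -0.519,  0.043])] 0.001
grip_oblong [array([ 0.55 , -0.226,  0.252])] 0.045
```

View pics/end.png

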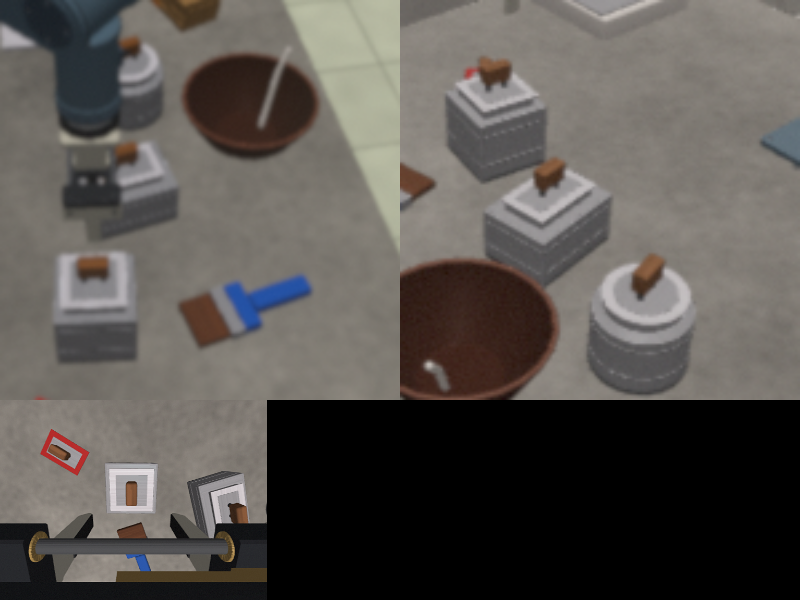

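The composite shows each lid on its own canister: square at (92,290), oblong at (550,195), round at (645,295). All are flat and parallel to their shoulders, the canisters are upright, and the gripper is clear. Handing in.

```bash
python3 -c "
from h import *
state(); print(ticket.sign_off())"
```

```text
t 36.92 tcp [ 0.4727 -0.3459  0.2801] yawx 82.04 tilt 0.3 F [-0.1 -0.2 -0.2] open 0.0931
the job is handed in; nothing more can be done
None
```

All three lids are on their own canisters, and I handed the job in at about 37 s of the 115 s. No verdict is reported.

- **Order:** I set the square lid aside on the tray, put the round lid on the round canister and the oblong lid on the oblong one. The square lid then went from the tray onto the square canister, turned to match.
- **Seating:** Each lid met its first firm resistance (22 to 27 N) at the fully-home height, 10 mm below where it would have rested on the rim. The arm met no force while the plugs entered the mouths.
- **Last look:** All three lids lie flat and square on their canisters, and the canisters are upright. I saw no sign that the bowl or the brush had been touched. The gripper is open and about 14 cm above the grasp height.
- **Disagreements:**
  - The final network positions from the two fixed cameras miss each other by about 2 cm, so they support the placement only roughly. They also kept offering the red look-alike as the oblong lid, and I ignored that.
  - The centring to within 9 mm rests on the wrist camera and the plugs dropping in. The last wrist readings put the grip bars 4 to 7 mm from my measured mouth centres.
- **Other:** My first two move calls were refused because of incomplete rows, and nothing moved. The arm also drifted a little in tilt and height on fast moves, and I corrected this before each fit.

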